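# Plate a croquette ball and present the dish

### The arm

A 6-joint arm with a two-finger parallel gripper is mounted at the origin on the work surface. World frame = base frame: x ahead of the robot, y to its left, z up, the work surface at z = 0. Lengths are in m, angles in rad, forces in N, time in s.
With the tool pointing down it reaches from about 0.375 to 0.9 m from the base axis. Payload 3.1 kg.
Tool frame: the origin (TCP) lies midway between the tips of the shut fingers; the grasp point (between the pads) lies 19 mm behind it; z points along the fingers, x is the direction in which the jaws open and shut, and the axes are right-handed (so a half turn about z gives the same grasp; the last joint's range is limited). The gripper opens to 87 mm and grips with 3 to 60 N. Pads are 19 mm wide; open, the fingers measure 117 mm over their backs; the gripper's body (75 mm by 190 mm) begins 51 mm behind the grasp point.
Start: joints at [1.165, 0.527, 1.433, -0, 1.181, -0.178], TCP at [0.14, 0.609, 0.223] pointing down, gripper open.
Joint ranges: [-3.08, 3.08], [-0.75, 2.2], [0.22, 2.44], [-1.43, 4.57], [0, 2.65], [-2.85, 2.85]. Speed limits (rad/s): [2.79, 2.79, 3.14, 3.14, 3.14, 3.14].

### API

Orientations are given as a unit quaternion [x, y, z, w].
In Python, from rig import * gives the robot as it stands.
- The arm moves only by the tool drive_tool, never from a script. Its argument "plan" is a list of rows, each an object with "offset": the shift along the tool's x, y, z in cm, a list of three; "delta_rot": the turn, a rotation vector about the tool's x, y, z in degrees, a list of three; "jaw": the finger opening in cm, from 0 to 8.7. In form: [{"offset": [dx, dy, dz], "delta_rot": [wx, wy, wz], "jaw": jaw}, ...]. A call has exactly 8 rows; each row is the pose to reach, as a shift and turn from the pose commanded when the call began, along the tool's axes at that moment; what a row does not reach only later rows make up. A row lasts 1/12 s, in which the tool goes at most 41.7 mm and 7.16 degrees, less where a joint would pass 70% of its speed; a pose out of reach is approached as far as the arm can. A call with a gripper value outside its range is refused whole. The fingers move at their own pace and stop on an object; "squeeze" is the grip in N (left out, the last holds). Time passes only in rows, so rows that repeat a pose let the fingers close, or fill a call up. It gives the time, the measured TCP pose, the force and the opening at its end, in the units of the state.
- get_obs(): the state, without advancing time (a new reading comes with each control period).
- camera(name): name is "side" or "top" or "wrist"; returns the picture (480x640x3 uint8, red, green, blue); there is no depth.
- calibration(name): a dict with "K" (3x3 intrinsics, pixels), "pose" (4x4, takes a point from camera to world coordinates); the wrist camera has in their place "tool_from_camera" (4x4, takes a point from camera to tool coordinates, whose origin is the TCP and whose axes are the tool frame's). Camera axes: x right, y down, z forward; pixel columns grow to the right and rows downward; lengths in m; the calibration is good to about 2 mm. A picture is of the moment at which its call begins: read the wrist's pose just before it. calibration takes no time and is no camera call.
- hand_in(): hands the job in, once; it reports no verdict.
The state is a dict: "time": time; "q": joint angles; "joint_velocities": joint speeds; "joint_torque": joint torques, N m; "position": TCP position; "tool_rot": TCP orientation; "ft_force": force on the tool from outside, world axes, zero at the start; "moment": the same for the moment, N m; "grip_width": finger opening in m.
Only numpy, scipy, OpenCV 4.12 (cv2) and the standard library are available. Lean on these libraries where they do the work, as an engineer would, in place of code of your own. Each camera call takes 0.05 s, during which the arm holds its last target.

### The job

Take the red scoop by its handle, run it along the steel trough to scoop up the fried croquette ball, tip the ball gently into the blue dish from low down, and lay the scoop back in the trough. Then pick up the dish by its wooden handle and, over its black mat, give it a quarter turn so that the handle points to the mat's yellow-edged side, keeping it level and the ball in the middle. Finish while still holding the dish there, clear of the mat by about 10 cm; touch the ball only with the scoop and leave the mill, jar and ramekin alone.

Things in the scene. Friction and masses are not known exactly. Their poses are not given: they have to be found in the camera images.
- trough: Fixed shallow stainless trough, 180 long (x) x 78 wide (y). Floor 3 mm thick; side walls 28 mm high, 3 mm thick (72 mm between them); end wall at +x 34 mm high, leaning 25 degrees outward, its foot 78 mm from the centre along +x; open at -x, on the robot's side. Origin: centre of its underside; z up.
- scoop: Loose red open-fronted scoop, 130 g, in the trough's open end, lip to the trough's +x. Blade 70 (x) x 60 mm, floor 2 mm thick, side walls 19 mm (ending 18 mm short of the lip), back 24 mm high. Lip at x = +35 mm, 2 mm high, rising to a 1 mm ridge above the floor 6 mm behind it, which keeps the ball in while level; it rolls out by 35 degrees nose down. Origin: under the middle of the blade; z up.
- scoop_grip (a point): Centre of the scoop's black handle's grip: level bar 14 mm wide (y) x 14 mm high, from 36 to 118 mm behind the blade's middle. This point is 75 mm behind (-x) and 50 mm above the scoop's origin; axes as the scoop's.
- scoop_well (a point): About where the ball's centre is when it lies in the scoop (it may lie up to 24 mm farther forward or 13 mm farther back): 19 mm above the scoop's underside, 4 mm behind the middle of the blade; axes as the scoop's.
- ball_center (a point): Centre of the golden-brown croquette ball, a loose rigid ball of 34 mm diameter, about 22 g, on the trough's floor between scoop and end wall at the start. It rolls; pushed against the end wall until the lip is within about 2 mm of the wall's foot, it rides over the lip into the scoop.
- mat: Fixed square black mat, 170 x 170 x 4 mm. Its edge at +y carries a yellow band 28 mm wide. Origin: centre of its underside.
- dish: Loose blue round dish, 148 mm across, about 240 g, in the middle of the mat. Inside it falls from the rim (28 mm above its underside) to the middle (floor 5 mm above the underside), so a ball settles there. Its handle points to its -x, at the start to the mat's -x side (the robot's side). Origin: centre of its underside; z up.
- dish_grip (a point): Grip point on the dish's wooden handle: level bar 16 mm wide (y) x 14 mm high, from 86 to 166 mm from the dish's centre along -x. This point is 120 mm from the centre and 40 mm above the underside; axes as the dish's.
- mill_mid (a point): Middle of the dark wooden pepper mill, 52 mm across, 145 mm high; bystander.
- jar_mid (a point): Middle of the glass jar with green cap, 64 mm across, 85 mm high; bystander.
- ramekin_mid (a point): Middle of the white ramekin, 80 mm across, 45 mm high; bystander.
Things that resemble listed ones, but are neither listed nor needed, are in the scene too. Several things look just like the mat: the one meant starts nearest to the robot's base. Several things look just like the trough: the one meant starts farthest from the robot's base.

How it is judged:
By the outcome, as a careful person would: the job done as asked, in the order asked, and still so for the second after the job is handed in, while the arm keeps its last pose, push and grip.
It also fails if it takes over 72 s, if anything falls off the work surface, if the arm or the gripper's body presses on something with over 40 N, if the wrist force passes 120 N, or if a joint passes its speed limit or range.

## Working session

There is one attempt and no reset: what is moved stays moved. The work goes in short steps, Python scripts to look and compute and a tool call to move; the robot and the scene stay as the last step left them, time stands still between calls to the robot, and variables do not carry over. Pictures are saved under pics/ and viewed, and the job is handed in when it is done.

Besides the shell and the picture viewer there is one more tool, called after "Call:" by a JSON object that holds its "op" and its "data", one argument or row to a line. drive_tool: Moves the arm, as the interface text tells. Its arguments: {"type":"object","properties":{"plan":{"type":"array","items":{"type":"object","properties":{"offset":{"type":"array","items":{"type":"number"}},"delta_rot":{"type":"array","items":{"type":"number"}},"jaw":{"type":"number"}}}},"squeeze":{"type":"number"}},"required":["plan"]}

```bash
ls; mkdir -p pics; python3 - <<'E'
from rig import *
import cv2, json
o=get_obs(); print(o)
for n in ("top","side"):
    im=camera(n); cv2.imwrite(f"pics/{n}0.png",im[:,:,::-1]); c=calibration(n); print(n,c)
print(calibration("wrist"))
E
```

```text
pics
{'time': 0.0, 'q': array([ 1.16549299e+00,  5.28448537e-01,  1.43392942e+00,  4.42275770e-06,
        1.18136690e+00, -1.78491272e-01]), 'joint_velocities': array([ 0.0012116 ,  0.00035828, -0.00094961,  0.0004609 ,  0.00071788,
        0.00185288]), 'joint_torque': array([-2.14909815e-03, -4.40039599e+01, -1.76588291e+01,  6.31267671e-02,
        5.82250650e-02, -1.39302292e-04]), 'position': array([0.14021397, 0.60831086, 0.22157383]), 'tool_rot': array([ 7.82583098e-01,  6.22545208e-01, -9.48668353e-04,  5.07960527e-04]), 'ft_force': array([-0.37089205, -0.15689752,  0.59485243]), 'moment': array([ 0.00269466, -0.0005477 ,  0.02936078]), 'grip_width': 0.08702764989381459}
top {'K': array([[501.36259871,   0.        , 310.14358488],
       [  0.        , 501.36259871, 243.16319868],
       [  0.        ,   0.        ,   1.        ]]), 'pose': array([[-0.02893039, -0.99341684,  0.11084225,  0.44777245],
       [-0.99946523,  0.02705791, -0.01836067, -0.08749948],
       [ 0.01524064, -0.11131416, -0.9936684 ,  1.41403179],
       [ 0.        ,  0.        ,  0.        ,  1.     
[... 250 characters left out ...]
[-0.04631953,  0.59249682, -0.80424002,  0.90812046],
       [-0.0034924 , -0.80519529, -0.59299944,  0.8342639 ],
       [ 0.        ,  0.        ,  0.        ,  1.        ]])}
{'K': array([[359.01176697,   0.        , 322.92994923],
       [  0.        , 359.01176697, 242.05329934],
       [  0.        ,   0.        ,   1.        ]]), 'tool_from_camera': array([[ 9.99999326e-01, -7.66338672e-04,  8.72615995e-04,
         3.63406525e-04],
       [ 5.35019121e-04,  9.70890402e-01,  2.39523573e-01,
        -6.45997589e-02],
       [-1.03077067e-03, -2.39522944e-01,  9.70890157e-01,
        -1.62510941e-01],
       [ 0.00000000e+00,  0.00000000e+00,  0.00000000e+00,
         1.00000000e+00]])}
```

View pics/top0.png

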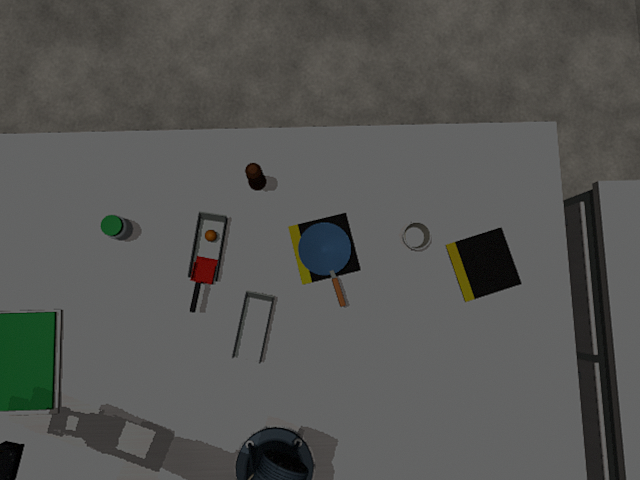

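View pics/side0.png

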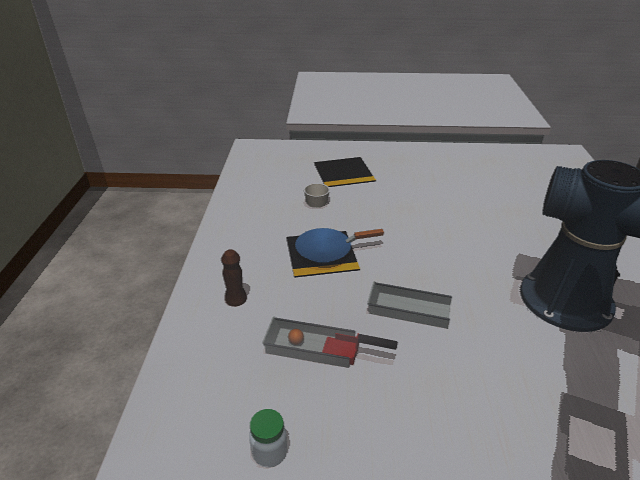

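Two troughs: top picture (208,245), which holds the scoop and ball, and (257,325), which is empty and nearer the base. The first is the farthest, so it is the one meant. Two mats: (324,248) under the dish and (483,264), which is empty. The first looks nearer to the base. I'll confirm both with enlarged crops and distances.

```bash
cat > h.py <<'E'
from rig import *
import numpy as np, cv2
from scipy.spatial.transform import Rotation as R
from scipy.optimize import least_squares
def cam(n,obs=None):
    c=calibration(n); K=c["K"]
    if n=="wrist":
        T=np.eye(4); T[:3,:3]=R.from_quat(obs["tool_rot"]).as_matrix(); T[:3,3]=obs["position"]
        return K,T@c["tool_from_camera"]
    return K,c["pose"]
def proj(KP,p):
    K,P=KP; p=np.atleast_2d(p); q=(p-P[:3,3])@P[:3,:3]; u=q@K.T; return u[:,:2]/u[:,2:]
def ray(KP,uv,z):
    K,P=KP; d=P[:3,:3]@np.linalg.solve(K,[uv[0],uv[1],1.]); o=P[:3,3]; return o+d*(z-o[2])/d[2]
E
python3 - <<'E'
from h import *
im=cv2.imread("pics/top0.png")
c=im[190:370,170:370]; c=np.clip(c.astype(float)*1.5,0,255).astype(np.uint8)
cv2.imwrite("pics/top0c.png",cv2.resize(c,None,fx=3.3,fy=3.3,interpolation=cv2.INTER_CUBIC)[:600])
im=cv2.imread("pics/side0.png")
c=im[220:400,250:450]; c=np.clip(c.astype(float)*1.3,0,255).astype(np.uint8)
cv2.imwrite("pics/side0c.png",cv2.resize(c,None,fx=3.3,fy=3.3,interpolation=cv2.INTER_CUBIC)[:600])
k=cam("top")
for n,uv in dict(troughA=(208,245),troughB=(257,325),matA=(324,248),matB=(483,264)).items():
    p=ray(k,uv,0.0); print(n,p.round(3),np.hypot(*p[:2]).round(3))
E
```

```text
troughA [0.608 0.175 0.   ] 0.633
troughB [0.38  0.041 0.   ] 0.383
matA [ 0.591 -0.153  0.   ] 0.61
matB [ 0.533 -0.603  0.   ] 0.804
```

View pics/top0c.png

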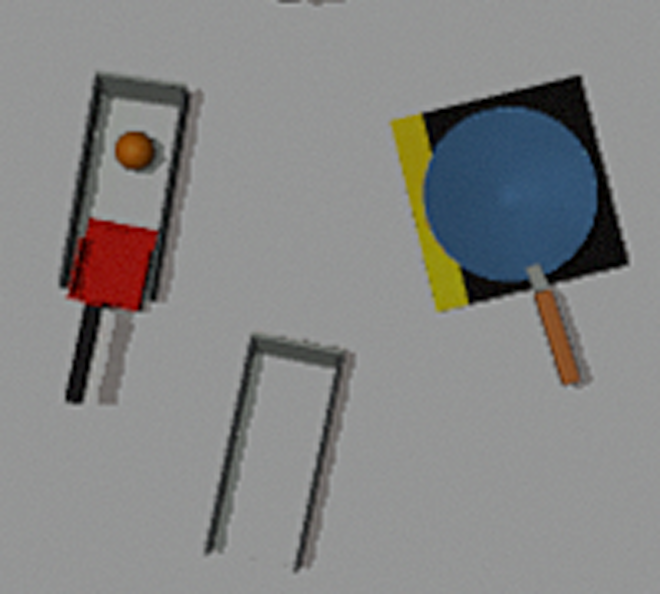

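View pics/side0c.png

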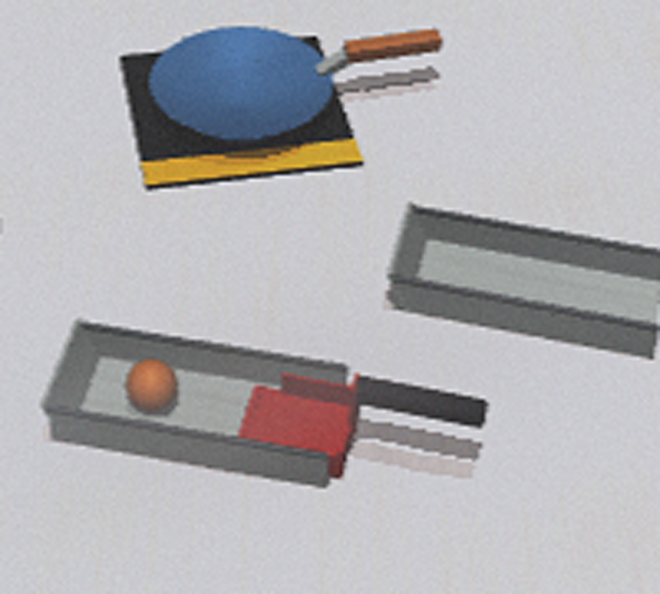

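The crops confirm it: the far trough holds the red scoop (blade at px ~(204,269)) and the ball (211,235). The mat under the dish, with its yellow edge on the left (+y), is 0.61 m from the base against 0.80 m for the other. Now I'll fit the poses.

```bash
cat > fit0.py <<'E'
from h import *
T=lambda x,y:(170+x/3.3,190+y/3.3); S=lambda x,y:(250+x/3.3,220+y/3.3)
kt,ks=cam("top"),cam("side")
def fit(name,z,pts,x0):
    def w(p,l): 
        c,s=np.cos(p[2]),np.sin(p[2]); return np.array([p[0]+c*l[0]-s*l[1],p[1]+s*l[0]+c*l[1],z+l[2]])
    f=lambda p:np.concatenate([(proj(kt if k=='t' else ks,w(p,np.array(l)/1000))[0]-uv) for k,l,uv in pts])
    r=least_squares(f,x0,loss='soft_l1'); print(name,r.x[:2].round(4),np.degrees(r.x[2]).round(2)); print(f(r.x).reshape(-1,2).round(1).tolist()); return r.x
tr=fit("trough",0,[('t',(93.9,39,34),T(97,72)),('t',(93.9,-39,34),T(190,86)),('t',(-90,39,28),T(62,287)),('t',(-90,-39,28),T(155,300)),
 ('s',(93.9,39,34),S(44,410)),('s',(93.9,-39,34),S(80,320)),('s',(-90,39,28),S(330,460)),('s',(-90,39,0),S(327,487)),('s',(-90,-39,28),S(347,366))],[.6,.17,-.15])
sc=fit("scoop",.003,[('t',(35,30,2),T(90,218)),('t',(35,-30,2),T(157,230)),('t',(-118,0,57),T(75,403)),('s',(-118,7,57),S(486,400)),('s',(-118,7,43),S(484,426)),('t',(-35,-30,24),T(147,308)),('t',(-35,30,24),T(70,297)),('s',(35,-30,2),S(258,386))],[.55,.17,-.15])
mt=fit("mat",.004,[('t',(85,85,0),T(391,122)),('t',(85,-85,0),T(581,75)),('t',(-85,85,0),T(440,311)),('t',(-85,-85,0),T(628,263)),('s',(85,85,0),S(147,184)),('s',(-85,85,0),S(362,162)),('s',(85,-85,0),S(121,56))],[.6,-.15,.2])
di=fit("dish",.004,[('t',(-166,0,47),T(570,384)),('t',(0,74,28),T(422,193)) ,('t',(0,-74,28),T(599,193)),('t',(74,0,28),T(510,106)),('s',(-166,8,40),S(440,42))],[.6,-.15,.2])
b=ray(kt,T(134,150),.020); b2=ray(ks,S(152,386),.020); print("ball",b,b2)
for n,uv,h in (("mill",(256,178),.07),("jar",(118,228),.04),("ram",(416,237),.03)): print(n,ray(kt,uv,h).round(3))
E
python3 fit0.py
```

```text
trough [0.599  0.1725] -9.88
[[-0.9, -0.1], [-1.3, -0.4], [-1.1, 0.3], [-1.2, 0.5], [-0.2, -2.6], [-0.5, -1.5], [-0.2, -1.1], [0.2, -0.3], [0.6, -0.4]]
scoop [0.5371 0.1821] -10.89
[[-0.1, -0.0], [0.6, -0.2], [0.6, 0.4], [-0.0, 2.3], [-0.0, -0.9], [-2.3, 0.6], [-0.4, 0.4], [-1.2, -1.2]]
mat [ 0.5892 -0.1536] 12.32
[[-0.4, -0.4], [-0.0, -0.3], [-0.8, 0.6], [0.8, 0.6], [-0.3, 0.1], [0.3, -0.6], [-0.4, -0.4]]
dish [ 0.589 -0.164] 10.36
[[-0.7, 0.0], [4.6, 4.3], [3.1, -6.7], [-1.5, -0.6], [0.5, 1.5]]
ball [0.63251656 0.16420279 0.02      ] [0.63179896 0.16615718 0.02      ]
mill [0.781 0.03  0.07 ]
jar [0.657 0.414 0.04 ]
ram [ 0.611 -0.409  0.03 ]
```

```bash
cat >> h.py <<'E'
def tq(yaw,tilt=0.):
    """tool rotation: jaw axis x at world yaw (deg), pointing down, then tilt deg about own x (tool x)"""
    y=np.radians(yaw); X=np.array([np.cos(y),np.sin(y),0]); Z=np.array([0,0,-1.]); Y=np.cross(Z,X)
    return R.from_matrix(np.stack([X,Y,Z],1))*R.from_rotvec([np.radians(tilt),0,0])
def go(pos,Rt,o=None,pr=True):
    o=o or get_obs(); R0=R.from_quat(o["tool_rot"])
    d=R0.inv().apply(np.array(pos)-o["position"])*100; r=np.degrees((R0.inv()*Rt).as_rotvec())
    if pr: print("offset cm",d.round(2),"rot deg",r.round(2),"dist mm",(np.linalg.norm(d)*10).round(0))
    return d,r
def st(o=None):
    o=o or get_obs(); E=R.from_quat(o["tool_rot"]).as_matrix()
    print("t",round(o["time"],2),"p",o["position"].round(4),"yawx",np.degrees(np.arctan2(E[1,0],E[0,0])).round(2),"z",E[:,2].round(4),"F",o["ft_force"].round(1),"M",o["moment"].round(2),"w",round(o["grip_width"],4),"q",np.degrees(o["q"]).round(0))
E
python3 -c "
from h import *
st(); go([.463,.196,.14],tq(79.5))"
```

```text
t 0.1 p [0.1402 0.6084 0.2217] yawx 77.0 z [-8.0e-04 -1.8e-03 -1.0e+00] F [-0.1  0.3 -0. ] M [-0.    0.05 -0.03] w 0.0868 q [ 67.  30.  82.   0.  68. -10.]
offset cm [-32.91  40.73   8.22] rot deg [-0.02  0.11 -2.5 ] dist mm 530.0
```

Call:
{"op": "drive_tool", "data": {
  "plan": [
    {"offset": [-32.9, 40.7, 8.2], "delta_rot": [0, 0, -2.5], "jaw": 6},
    {"offset": [-32.9, 40.7, 8.2], "delta_rot": [0, 0, -2.5], "jaw": 6},
    {"offset": [-32.9, 40.7, 8.2], "delta_rot": [0, 0, -2.5], "jaw": 6},
    {"offset": [-32.9, 40.7, 8.2], "delta_rot": [0, 0, -2.5], "jaw": 6},
    {"offset": [-32.9, 40.7, 8.2], "delta_rot": [0, 0, -2.5], "jaw": 6},
    {"offset": [-32.9, 40.7, 8.2], "delta_rot": [0, 0, -2.5], "jaw": 6},
    {"offset": [-32.9, 40.7, 8.2], "delta_rot": [0, 0, -2.5], "jaw": 6},
    {"offset": [-32.9, 40.7, 8.2], "delta_rot": [0, 0, -2.5], "jaw": 6}
  ]
}}

```text
time: 0.77
position: [0.3441, 0.3479, 0.1706]
tool_rot: [0.769, 0.64, -0.0, -0.0]
ft_force: [1.4, 0.2, 0.0]
grip_width: 0.06
```

```bash
python3 -c "
from h import *
st(); go([.463,.196,.14],tq(79.5))"
```

```text
t 0.77 p [0.3441 0.3479 0.1706] yawx 79.53 z [-2.e-04 -2.e-04 -1.e+00] F [1.4 0.2 0. ] M [0.   0.01 0.03] w 0.06 q [ 32.  24. 104.  -0.  51. -47.]
offset cm [-12.78  14.45   3.06] rot deg [-0.01  0.01  0.03] dist mm 195.0
```

Call:
{"op": "drive_tool", "data": {
  "plan": [
    {"offset": [-12.8, 14.5, 3.1], "delta_rot": [0, 0, 0], "jaw": 6},
    {"offset": [-12.8, 14.5, 3.1], "delta_rot": [0, 0, 0], "jaw": 6},
    {"offset": [-12.8, 14.5, 3.1], "delta_rot": [0, 0, 0], "jaw": 6},
    {"offset": [-12.8, 14.5, 3.1], "delta_rot": [0, 0, 0], "jaw": 6},
    {"offset": [-12.8, 14.5, 3.1], "delta_rot": [0, 0, 0], "jaw": 6},
    {"offset": [-12.8, 14.5, 3.1], "delta_rot": [0, 0, 0], "jaw": 6},
    {"offset": [-12.8, 14.5, 3.1], "delta_rot": [0, 0, 0], "jaw": 6},
    {"offset": [-12.8, 14.5, 3.1], "delta_rot": [0, 0, 0], "jaw": 6}
  ]
}}

```text
time: 1.43
position: [0.4619, 0.1975, 0.1397]
tool_rot: [0.769, 0.639, -0.001, -0.001]
ft_force: [-0.9, 0.8, -1.6]
grip_width: 0.0599
```

```bash
python3 -c "
from h import *
o=get_obs(); st(o); im=camera('wrist'); cv2.imwrite('pics/w1.png',im[:,:,::-1])
np.savez('w1.npz',**{k:o[k] for k in ('position','tool_rot')})
K=cam('wrist',o)
for n,p in dict(grip=[.4634,.1958,.053],ball=[.632,.165,.02],lip=[.5715,.1755,.005]).items(): print(n,proj(K,p).round(0))
"
```

```text
t 1.43 p [0.4619 0.1975 0.1397] yawx 79.47 z [-1.7e-03  1.0e-04 -1.0e+00] F [-0.9  0.8 -1.6] M [ 0.07 -0.    0.  ] w 0.0599 q [ 10.  28. 104.   0.  48. -69.]
grip [[320. 249.]]
ball [[322. 420.]]
lip [[321. 351.]]
```

View pics/w1.png

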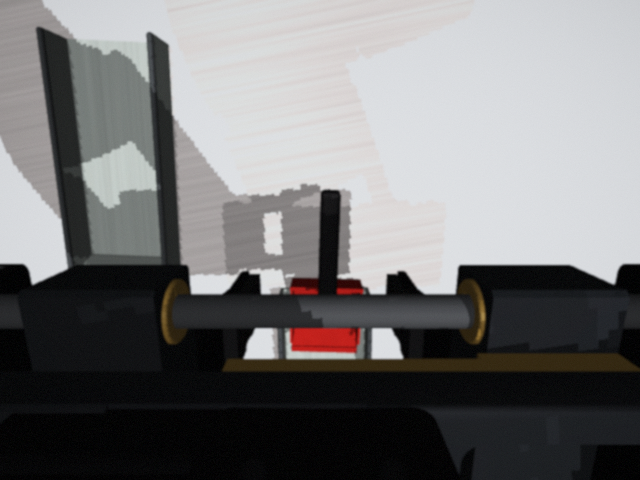

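```bash
python3 -c "
from h import *
im=cv2.imread('pics/w1.png')[180:365,260:400]; cv2.imwrite('pics/w1c.png',cv2.resize(im,None,fx=3.2,fy=3.2,interpolation=cv2.INTER_CUBIC))
g=im.astype(int).max(2)
for r in (20,40,60,80,90): print(r+180,[i+260 for i in range(140) if g[r,i]<60])
"
```

```text
200 [321, 322, 323, 324, 325, 326, 327, 328, 329, 330, 331, 332, 333, 334, 335, 336, 337, 338, 339]
220 [320, 321, 322, 323, 324, 325, 326, 327, 328, 329, 330, 331, 332, 333, 334, 335, 336, 337, 338, 339]
240 [320, 321, 322, 323, 324, 325, 326, 327, 328, 329, 330, 331, 332, 333, 334, 335, 336, 337, 338]
260 [319, 320, 321, 322, 323, 324, 325, 326, 327, 328, 329, 330, 331, 332, 333, 334, 335, 336, 337]
270 [319, 320, 321, 322, 323, 324, 325, 326, 327, 328, 329, 330, 331, 332, 333, 334, 335, 336]
```

View pics/w1c.png

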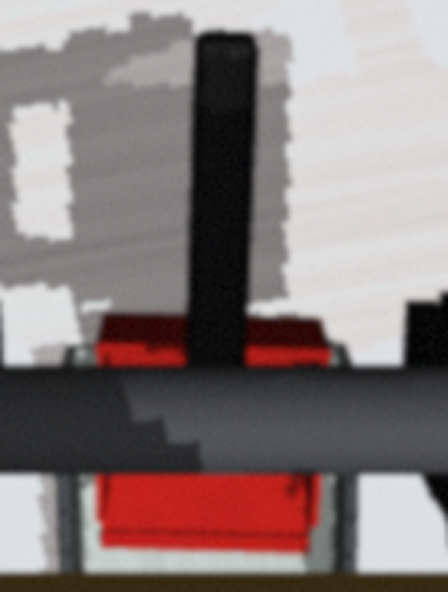

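```bash
python3 -c "
from h import *
o=np.load('w1.npz'); K=cam('wrist',o)
a=ray(K,(330.3,192),.060); b=ray(K,(327.7,270),.060); print('handle',a,b,np.degrees(np.arctan2(*(b-a)[1::-1])))
l=ray(K,(292.5,351.3),.0045); r=ray(K,(356.3,351.5),.0045); print('lip',l,r,np.linalg.norm(l-r),np.degrees(np.arctan2(*(l-r)[1::-1]))-90)
m=(l+r)/2; h=np.degrees(np.arctan2(*(m-a)[1::-1])); print(m,h,np.linalg.norm((m-a)[:2]))
t=np.radians(h); print('grip',a[:2]+.043*np.array([np.cos(t),np.sin(t)]))
l=ray(K,(282,355),.031); r=ray(K,(369,355),.031); print('trough walls',l,r)
"
```

```text
handle [0.42399936 0.21012648 0.06      ] [0.47778093 0.19849511 0.06      ] -12.203443164649926
lip [0.56736277 0.14983445 0.0045    ] [0.57838749 0.20766856 0.0045    ] 0.05887552844926397 -190.79261915307933
[0.57287513 0.17875151 0.0045    ] -11.900709327349054 0.15214592580245007
grip [0.46607514 0.20125917]
trough walls [0.55412848 0.14575007 0.031     ] [0.56761007 0.21783446 0.031     ]
```

```bash
python3 -c "
from h import *
st(); go([.466,.2008,.035],tq(79.3))"
```

```text
t 1.48 p [0.4616 0.198  0.1398] yawx 79.54 z [-1.4e-03  1.0e-04 -1.0e+00] F [-0.1  1.1  0.3] M [ 0.    0.05 -0.02] w 0.0597 q [ 10.  28. 104.   0.  48. -69.]
offset cm [ 0.36  0.39 10.48] rot deg [-0.08  0.01  0.24] dist mm 105.0
```

Call:
{"op": "drive_tool", "data": {
  "plan": [
    {"offset": [0.35, 0.4, 3], "delta_rot": [0, 0, 0], "jaw": 6},
    {"offset": [0.35, 0.4, 6], "delta_rot": [0, 0, 0], "jaw": 6},
    {"offset": [0.35, 0.4, 8.5], "delta_rot": [0, 0, 0], "jaw": 6},
    {"offset": [0.35, 0.4, 10], "delta_rot": [0, 0, 0], "jaw": 6},
    {"offset": [0.35, 0.4, 10.4], "delta_rot": [0, 0, 0], "jaw": 6},
    {"offset": [0.35, 0.4, 10.4], "delta_rot": [0, 0, 0], "jaw": 6},
    {"offset": [0.35, 0.4, 10.4], "delta_rot": [0, 0, 0], "jaw": 4},
    {"offset": [0.35, 0.4, 10.4], "delta_rot": [0, 0, 0], "jaw": 2.5}
  ],
  "squeeze": 8
}}

```text
time: 2.15
position: [0.4679, 0.2008, 0.0371]
tool_rot: [0.768, 0.64, 0.001, 0.001]
ft_force: [-0.7, -0.5, -0.1]
grip_width: 0.053
```

```bash
python3 -c "
from h import *
o=get_obs();st(o); im=camera('wrist'); cv2.imwrite('pics/w2.png',im[:,:,::-1])"
```

```text
t 2.15 p [0.4679 0.2008 0.0371] yawx 79.57 z [ 2.3e-03  5.0e-04 -1.0e+00] F [-0.7 -0.5 -0.1] M [ 0.03 -0.02  0.04] w 0.053 q [ 11.  39. 107.   0.  34. -69.]
```

View pics/w2.png

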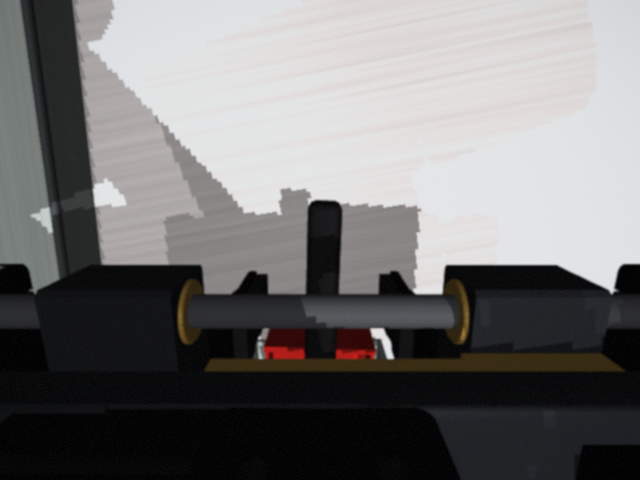

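The handle (columns 308–341) is centred between the fingers. Closing.

Call:
{"op": "drive_tool", "data": {
  "plan": [
    {"offset": [0, 0, 0.2], "delta_rot": [0, 0, 0], "jaw": 2},
    {"offset": [0, 0, 0.2], "delta_rot": [0, 0, 0], "jaw": 1.6},
    {"offset": [0, 0, 0.2], "delta_rot": [0, 0, 0], "jaw": 1.2},
    {"offset": [0, 0, 0.2], "delta_rot": [0, 0, 0], "jaw": 0.8},
    {"offset": [0, 0, 0.2], "delta_rot": [0, 0, 0], "jaw": 0.4},
    {"offset": [0, 0, 0.2], "delta_rot": [0, 0, 0], "jaw": 0},
    {"offset": [0, 0, 0.2], "delta_rot": [0, 0, 0], "jaw": 0},
    {"offset": [0, 0, 0.2], "delta_rot": [0, 0, 0], "jaw": 0}
  ],
  "squeeze": 30
}}

```text
time: 2.87
position: [0.4674, 0.2001, 0.034]
tool_rot: [0.769, 0.639, 0.0, 0.0]
ft_force: [-0.1, -0.5, 0.5]
grip_width: 0.0133
```

```bash
python3 -c "
from h import *
o=get_obs();st(o); go([.599+.041*.985,.1725-.041*.172,0],tq(79.5)); im=camera('top'); cv2.imwrite('pics/t2.png',cv2.resize(np.clip(im[190:340,160:320,::-1]*1.6,0,255).astype(np.uint8),None,fx=4,fy=4,interpolation=cv2.INTER_CUBIC))"
```

```text
t 2.87 p [0.4674 0.2001 0.034 ] yawx 79.5 z [ 1.e-04 -0.e+00 -1.e+00] F [-0.1 -0.5  0.5] M [-0.02  0.    0.03] w 0.0133 q [ 11.  39. 107.  -0.  34. -69.]
offset cm [-0.27 17.54  3.4 ] rot deg [0.01 0.   0.  ] dist mm 179.0
```

View pics/t2.png

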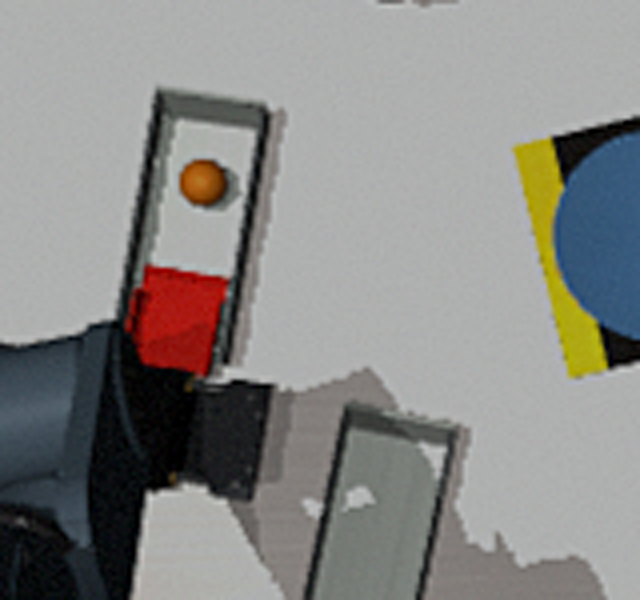

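Scoop gripped: width 13 mm, blade seated in the open end. Running it along the trough.

Call:
{"op": "drive_tool", "data": {
  "plan": [
    {"offset": [0, 0.3, 0], "delta_rot": [0, 0, 0], "jaw": 0},
    {"offset": [0, 0.8, 0], "delta_rot": [0, 0, 0], "jaw": 0},
    {"offset": [0, 1.4, 0], "delta_rot": [0, 0, 0], "jaw": 0},
    {"offset": [0, 2, 0], "delta_rot": [0, 0, 0], "jaw": 0},
    {"offset": [0, 2.6, 0], "delta_rot": [0, 0, 0], "jaw": 0},
    {"offset": [0, 3.2, 0], "delta_rot": [0, 0, 0], "jaw": 0},
    {"offset": [0, 3.7, 0], "delta_rot": [0, 0, 0], "jaw": 0},
    {"offset": [0, 4, 0], "delta_rot": [0, 0, 0], "jaw": 0}
  ],
  "squeeze": 40
}}

```text
time: 3.58
position: [0.5074, 0.1927, 0.034]
tool_rot: [0.769, 0.639, 0.0, 0.0]
ft_force: [-3.0, 0.4, 5.4]
grip_width: 0.0136
```

```bash
python3 -c "
from h import *
o=get_obs();st(o)
im=camera('side'); cv2.imwrite('pics/s3.png',cv2.resize(np.clip(im[280:400,240:420,::-1]*1.3,0,255).astype(np.uint8),None,fx=4,fy=4,interpolation=cv2.INTER_CUBIC))"
```

```text
t 3.58 p [0.5074 0.1927 0.034 ] yawx 79.49 z [ 3.e-04  1.e-04 -1.e+00] F [-3.   0.4  5.4] M [ 0.14  0.62 -0.04] w 0.0136 q [  9.  41. 102.   0.  37. -70.]
```

View pics/s3.png

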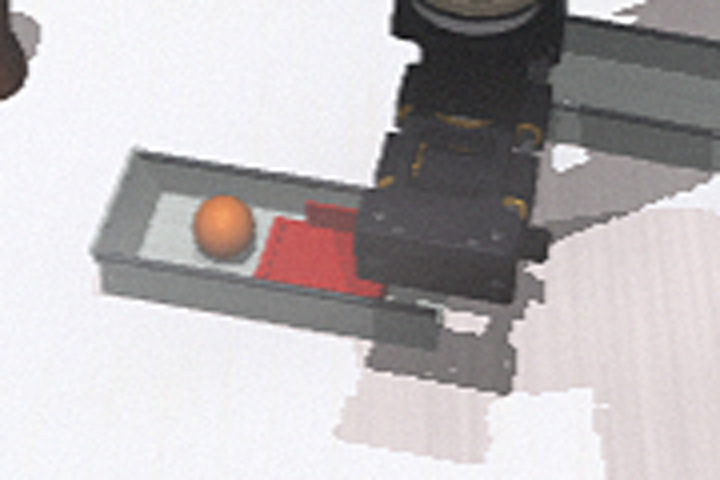

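Call:
{"op": "drive_tool", "data": {
  "plan": [
    {"offset": [0, 0.3, 0], "delta_rot": [0, 0, 0], "jaw": 0},
    {"offset": [0, 0.7, 0], "delta_rot": [0, 0, 0], "jaw": 0},
    {"offset": [0, 1.1, 0], "delta_rot": [0, 0, 0], "jaw": 0},
    {"offset": [0, 1.5, 0], "delta_rot": [0, 0, 0], "jaw": 0},
    {"offset": [0, 1.9, 0], "delta_rot": [0, 0, 0], "jaw": 0},
    {"offset": [0, 2.3, 0], "delta_rot": [0, 0, 0], "jaw": 0},
    {"offset": [0, 2.7, 0], "delta_rot": [0, 0, 0], "jaw": 0},
    {"offset": [0, 3, 0], "delta_rot": [0, 0, 0], "jaw": 0}
  ]
}}

```text
time: 4.3
position: [0.5357, 0.1874, 0.034]
tool_rot: [0.769, 0.639, -0.001, -0.0]
ft_force: [-3.9, 1.3, 6.0]
grip_width: 0.0136
```

Call:
{"op": "drive_tool", "data": {
  "plan": [
    {"offset": [0, 0.3, 0], "delta_rot": [0, 0, 0], "jaw": 0},
    {"offset": [0, 0.7, 0], "delta_rot": [0, 0, 0], "jaw": 0},
    {"offset": [0, 1.1, 0], "delta_rot": [0, 0, 0], "jaw": 0},
    {"offset": [0, 1.5, 0], "delta_rot": [0, 0, 0], "jaw": 0},
    {"offset": [0, 1.9, 0], "delta_rot": [0, 0, 0], "jaw": 0},
    {"offset": [0, 2.2, 0], "delta_rot": [0, 0, 0], "jaw": 0},
    {"offset": [0, 2.4, 0], "delta_rot": [0, 0, 0], "jaw": 0},
    {"offset": [0, 2.5, 0], "delta_rot": [0, 0, 0], "jaw": 0}
  ]
}}

```text
time: 4.97
position: [0.56, 0.1829, 0.034]
tool_rot: [0.769, 0.639, -0.001, -0.001]
ft_force: [-4.6, 0.5, 6.8]
grip_width: 0.0137
```

```bash
python3 -c "
from h import *
o=get_obs();st(o)
im=camera('side'); cv2.imwrite('pics/s4.png',cv2.resize(np.clip(im[280:400,240:420,::-1]*1.3,0,255).astype(np.uint8),None,fx=4,fy=4,interpolation=cv2.INTER_CUBIC))
im=camera('top'); cv2.imwrite('pics/t4.png',cv2.resize(np.clip(im[190:310,160:300,::-1]*1.6,0,255).astype(np.uint8),None,fx=4,fy=4,interpolation=cv2.INTER_CUBIC))"
```

```text
t 4.97 p [0.56   0.1829 0.034 ] yawx 79.5 z [-0.002 -0.    -1.   ] F [-4.6  0.5  6.8] M [ 0.16  0.75 -0.01] w 0.0137 q [  7.  43.  95.   0.  42. -72.]
```

View pics/s4.png

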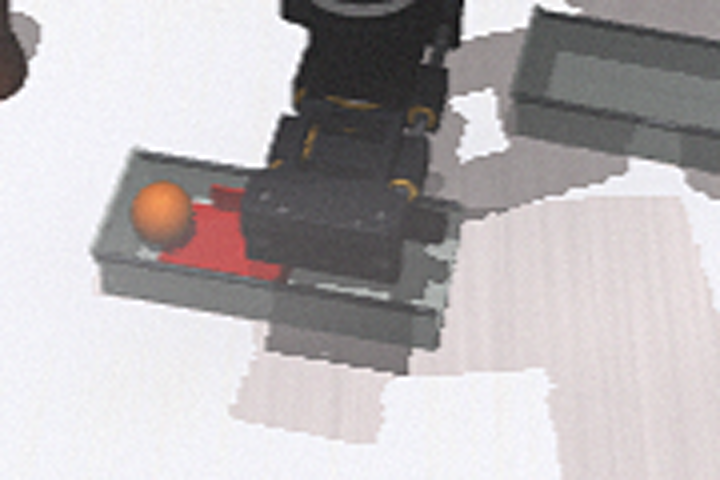

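View pics/t4.png

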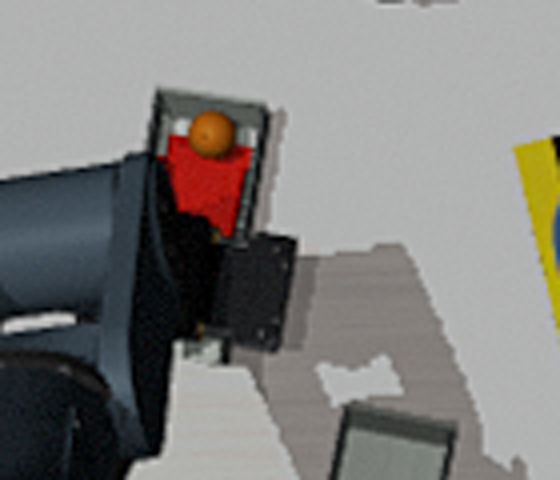

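The ball is pinned at the end wall (side crop (162,213)) with the lip about 10 mm short of the wall's foot. Creeping on.

Call:
{"op": "drive_tool", "data": {
  "plan": [
    {"offset": [0, 0.1, 0], "delta_rot": [0, 0, 0], "jaw": 0},
    {"offset": [0, 0.2, 0], "delta_rot": [0, 0, 0], "jaw": 0},
    {"offset": [0, 0.35, 0], "delta_rot": [0, 0, 0], "jaw": 0},
    {"offset": [0, 0.5, 0], "delta_rot": [0, 0, 0], "jaw": 0},
    {"offset": [0, 0.6, 0], "delta_rot": [0, 0, 0], "jaw": 0},
    {"offset": [0, 0.7, 0], "delta_rot": [0, 0, 0], "jaw": 0},
    {"offset": [0, 0.8, 0], "delta_rot": [0, 0, 0], "jaw": 0},
    {"offset": [0, 0.9, 0], "delta_rot": [0, 0, 0], "jaw": 0}
  ]
}}

```text
time: 5.73
position: [0.5685, 0.1813, 0.0341]
tool_rot: [0.769, 0.639, -0.001, -0.001]
ft_force: [-4.3, 0.7, 5.4]
grip_width: 0.0136
```

```bash
python3 -c "
from h import *
o=get_obs();st(o)
im=camera('side'); cv2.imwrite('pics/s5.png',cv2.resize(np.clip(im[280:400,240:420,::-1]*1.3,0,255).astype(np.uint8),None,fx=4,fy=4,interpolation=cv2.INTER_CUBIC))"
```

```text
t 5.73 p [0.5685 0.1813 0.0341] yawx 79.51 z [-0.0022  0.     -1.    ] F [-4.3  0.7  5.4] M [ 0.12  0.73 -0.02] w 0.0136 q [  7.  43.  94.   0.  43. -73.]
```

View pics/s5.png

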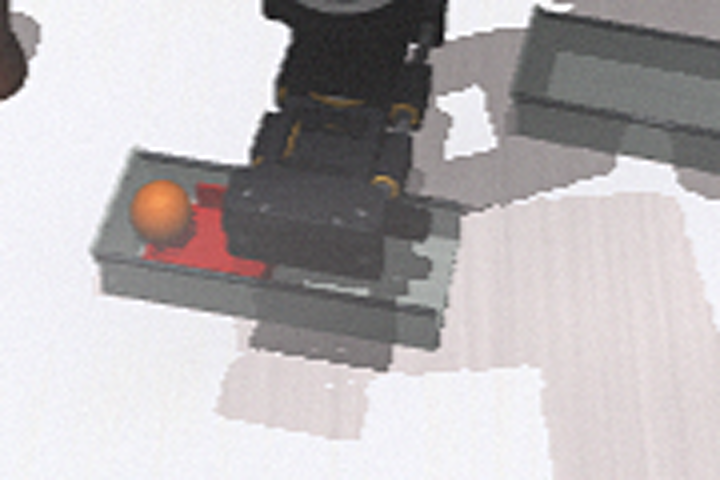

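Call:
{"op": "drive_tool", "data": {
  "plan": [
    {"offset": [0, 0.05, 0], "delta_rot": [0, 0, 0], "jaw": 0},
    {"offset": [0, 0.1, 0], "delta_rot": [0, 0, 0], "jaw": 0},
    {"offset": [0, 0.15, 0], "delta_rot": [0, 0, 0], "jaw": 0},
    {"offset": [0, 0.2, 0], "delta_rot": [0, 0, 0], "jaw": 0},
    {"offset": [0, 0.25, 0], "delta_rot": [0, 0, 0], "jaw": 0},
    {"offset": [0, 0.3, 0], "delta_rot": [0, 0, 0], "jaw": 0},
    {"offset": [0, 0.3, 0], "delta_rot": [0, 0, 0], "jaw": 0},
    {"offset": [0, 0.3, 0], "delta_rot": [0, 0, 0], "jaw": 0}
  ]
}}

```text
time: 6.45
position: [0.5717, 0.1807, 0.034]
tool_rot: [0.769, 0.639, -0.001, -0.001]
ft_force: [-4.2, 0.9, 6.4]
grip_width: 0.0133
```

```bash
python3 -c "
from h import *
o=get_obs();st(o)
im=camera('side'); cv2.imwrite('pics/s6.png',cv2.resize(np.clip(im[300:370,250:340,::-1]*1.3,0,255).astype(np.uint8),None,fx=7,fy=7,interpolation=cv2.INTER_CUBIC))"
```

```text
t 6.45 p [0.5717 0.1807 0.034 ] yawx 79.51 z [-0.0018 -0.     -1.    ] F [-4.2  0.9  6.4] M [0.17 0.63 0.03] w 0.0133 q [  7.  43.  93.   0.  44. -73.]
```

View pics/s6.png

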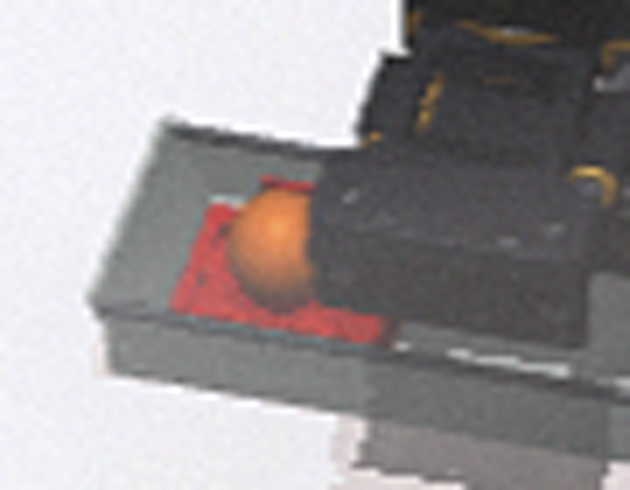

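The ball sits in the scoop: side crop (275,245), on the red blade, which is against the wall's foot. Backing off slightly and lifting nose up.

Call:
{"op": "drive_tool", "data": {
  "plan": [
    {"offset": [0, -0.1, -0.1], "delta_rot": [0, 0, 0], "jaw": 0},
    {"offset": [0, -0.3, -0.4], "delta_rot": [-1, 0, 0], "jaw": 0},
    {"offset": [0, -0.5, -0.9], "delta_rot": [-2.5, 0, 0], "jaw": 0},
    {"offset": [0, -0.7, -1.6], "delta_rot": [-4, 0, 0], "jaw": 0},
    {"offset": [0, -0.9, -2.5], "delta_rot": [-5, 0, 0], "jaw": 0},
    {"offset": [0, -1, -3.4], "delta_rot": [-6, 0, 0], "jaw": 0},
    {"offset": [0, -1, -4.2], "delta_rot": [-6, 0, 0], "jaw": 0},
    {"offset": [0, -1, -4.8], "delta_rot": [-6, 0, 0], "jaw": 0}
  ]
}}

```text
time: 7.17
position: [0.5631, 0.1826, 0.0833]
tool_rot: [0.768, 0.639, 0.034, 0.041]
ft_force: [0.4, 0.1, -0.8]
grip_width: 0.0133
```

```bash
cat >> h.py <<'E'
def lip2tcp(lip,sy,th,f=-.108,u=.029):
    t=np.radians(th); y=np.radians(sy)
    f2=f*np.cos(t)+u*np.sin(t); u2=-f*np.sin(t)+u*np.cos(t)
    return np.array([lip[0]+f2*np.cos(y),lip[1]+f2*np.sin(y),lip[2]+u2])
E
python3 -c "
from h import *
o=get_obs();st(o); im=camera('side'); cv2.imwrite('pics/s7.png',cv2.resize(np.clip(im[240:390,220:420,::-1]*1.3,0,255).astype(np.uint8),None,fx=3.5,fy=3.5,interpolation=cv2.INTER_CUBIC))
im=camera('wrist'); cv2.imwrite('pics/w7.png',im[:,:,::-1])
p=lip2tcp([.568,-.140,.11],-28,-6); print(p); go(p,tq(62,-6))"
```

```text
t 7.17 p [0.5631 0.1826 0.0833] yawx 79.53 z [ 0.1044 -0.0188 -0.9944] F [ 0.4  0.1 -0.8] M [ 0.03  0.15 -0.03] w 0.0133 q [  8.  37.  98.  -3.  40. -69.]
[ 0.47048754 -0.08815171  0.12755206]
offset cm [-28.33  -3.8   -4.87] rot deg [ 0.21 -1.94 17.4 ] dist mm 290.0
```

View pics/s7.png

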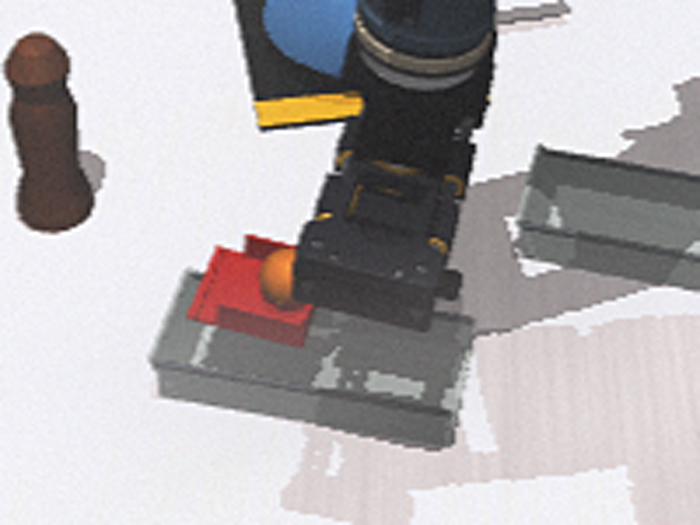

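View pics/w7.png

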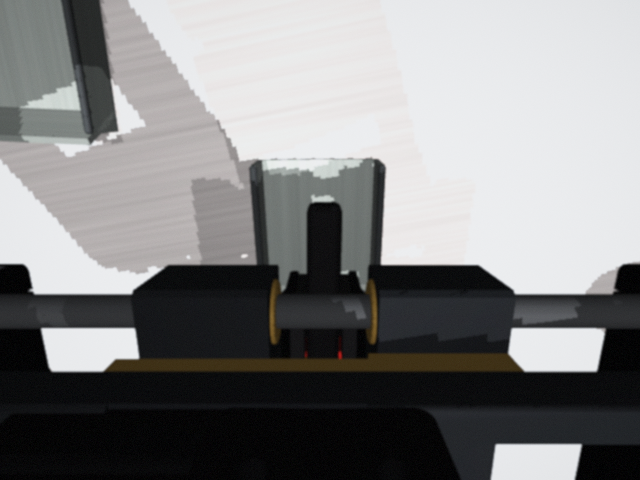

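Call:
{"op": "drive_tool", "data": {
  "plan": [
    {"offset": [-0.5, -0.1, -0.3], "delta_rot": [0, 0, 0.3], "jaw": 0},
    {"offset": [-1.4, -0.2, -0.6], "delta_rot": [0, -0.1, 0.9], "jaw": 0},
    {"offset": [-2.7, -0.4, -0.9], "delta_rot": [0, -0.2, 1.7], "jaw": 0},
    {"offset": [-4.3, -0.6, -1.2], "delta_rot": [0, -0.3, 2.7], "jaw": 0},
    {"offset": [-6.1, -0.8, -1.5], "delta_rot": [0, -0.4, 3.8], "jaw": 0},
    {"offset": [-8.0, -1.1, -1.8], "delta_rot": [0, -0.5, 5.0], "jaw": 0},
    {"offset": [-9.9, -1.3, -2.1], "delta_rot": [0.1, -0.7, 6.1], "jaw": 0},
    {"offset": [-11.8, -1.6, -2.4], "delta_rot": [0.1, -0.8, 7.3], "jaw": 0}
  ]
}}

```text
time: 7.93
position: [0.5222, 0.0679, 0.1042]
tool_rot: [0.808, 0.587, 0.03, 0.042]
ft_force: [0.5, -0.4, -2.3]
grip_width: 0.0134
```

```bash
python3 -c "
from h import *
o=get_obs();st(o); im=camera('side'); cv2.imwrite('pics/s8.png',cv2.resize(np.clip(im[200:350,220:420,::-1]*1.3,0,255).astype(np.uint8),None,fx=3.5,fy=3.5,interpolation=cv2.INTER_CUBIC))
p=lip2tcp([.568,-.140,.11],-28,-6); go(p,tq(62,-6))"
```

```text
t 7.93 p [0.5222 0.0679 0.1042] yawx 72.03 z [ 0.0969 -0.0326 -0.9948] F [ 0.5 -0.4 -2.3] M [0.05 0.09 0.04] w 0.0134 q [ -4.  32. 106.  -3.  36. -74.]
offset cm [-16.16   0.24  -2.26] rot deg [-0.23 -0.83  9.88] dist mm 163.0
```

View pics/s8.png

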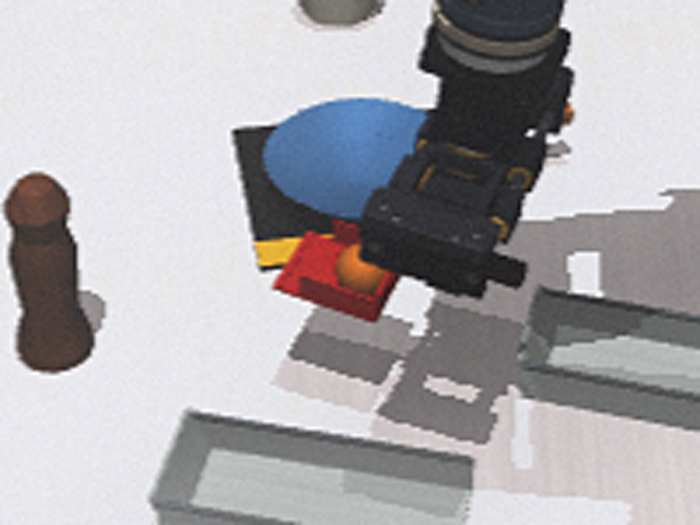

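Call:
{"op": "drive_tool", "data": {
  "plan": [
    {"offset": [-0.7, 0, -0.2], "delta_rot": [0, 0, 0.4], "jaw": 0},
    {"offset": [-2.1, 0, -0.4], "delta_rot": [0, -0.1, 1.3], "jaw": 0},
    {"offset": [-4.1, 0.1, -0.7], "delta_rot": [-0.1, -0.2, 2.5], "jaw": 0},
    {"offset": [-6.5, 0.1, -1.0], "delta_rot": [-0.1, -0.3, 4.0], "jaw": 0},
    {"offset": [-8.9, 0.1, -1.3], "delta_rot": [-0.1, -0.4, 5.5], "jaw": 0},
    {"offset": [-11.3, 0.2, -1.6], "delta_rot": [-0.2, -0.6, 7.0], "jaw": 0},
    {"offset": [-13.3, 0.2, -2.0], "delta_rot": [-0.2, -0.7, 8.2], "jaw": 0},
    {"offset": [-14.9, 0.2, -2.3], "delta_rot": [-0.2, -0.8, 9.2], "jaw": 0}
  ]
}}

```text
time: 8.65
position: [0.4764, -0.0735, 0.1276]
tool_rot: [0.852, 0.52, 0.029, 0.045]
ft_force: [-0.4, 0.7, -1.6]
grip_width: 0.0136
```

```bash
python3 -c "
from h import *
o=get_obs();st(o); 
for n in ('side','top'):
  im=camera(n); cv2.imwrite('pics/%s9.png'%n,im[:,:,::-1])
p=lip2tcp([.568,-.140,.11],-28,-6); go(p,tq(62,-6))
a=cv2.imread('pics/side9.png')[170:320,230:430]; b=cv2.imread('pics/top9.png')[180:330,230:400]
f=lambda a:cv2.resize(np.clip(a*1.4,0,255).astype(np.uint8),(380,340),interpolation=cv2.INTER_CUBIC)
cv2.imwrite('pics/c9.png',np.hstack([f(a),f(b)]))"
```

```text
t 8.65 p [ 0.4764 -0.0735  0.1276] yawx 62.81 z [ 0.0954 -0.0467 -0.9943] F [-0.4  0.7 -1.6] M [ 0.05  0.09 -0.01] w 0.0136 q [-22.  27. 112.  -1.  35. -84.]
offset cm [-1.55  0.07  0.03] rot deg [ 0.16 -0.19  0.71] dist mm 15.0
```

View pics/c9.png

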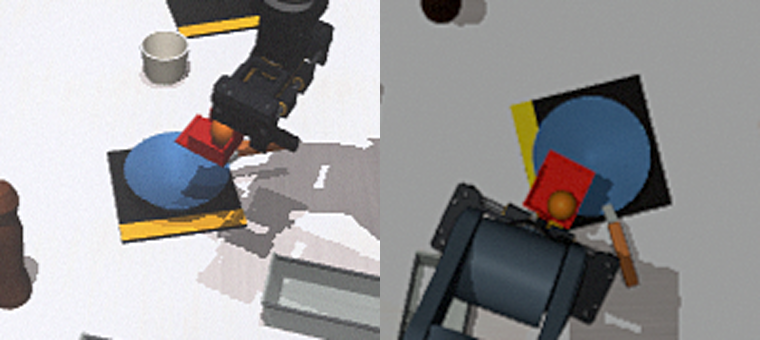

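The ball sits at the back of the scoop, with the lip over the dish short of its middle and the dish handle clear to the right. Descending with a slight nose-down tilt.

```bash
python3 -c "
from h import *
o=get_obs(); R0=R.from_quat(o['tool_rot'])
for th,z in ((-4,.105),(0,.09),(4,.07),(8,.05),(10,.04),(10,.032)):
  p=lip2tcp([.568,-.140,z],-28,th); print(p.round(3)); go(p,tq(62,th),o)"
```

```text
[ 0.471 -0.088  0.126]
offset cm [-1.55  0.13  0.15] rot deg [ 2.16 -0.18  0.71] dist mm 16.0
[ 0.473 -0.089  0.119]
offset cm [-1.55  0.22  0.91] rot deg [ 6.16 -0.16  0.72] dist mm 18.0
[ 0.475 -0.09   0.106]
offset cm [-1.56  0.32  2.18] rot deg [10.16 -0.13  0.72] dist mm 27.0
[ 0.477 -0.092  0.094]
offset cm [-1.56  0.46  3.47] rot deg [14.16 -0.11  0.73] dist mm 38.0
[ 0.479 -0.092  0.087]
offset cm [-1.57  0.55  4.13] rot deg [16.16 -0.09  0.73] dist mm 44.0
[ 0.479 -0.092  0.079]
offset cm [-1.57  0.46  4.92] rot deg [16.16 -0.09  0.73] dist mm 52.0
```

```bash
python3 -c "
from h import *
o=get_obs()
for th,z in ((-3,.046),):
  p=lip2tcp([.568,-.140,z],-28,th); print(p.round(3)); go(p,tq(62,th),o)"
```

```text
[ 0.471 -0.089  0.069]
offset cm [-1.56 -0.44  5.83] rot deg [ 3.16 -0.17  0.71] dist mm 61.0
```

Call:
{"op": "drive_tool", "data": {
  "plan": [
    {"offset": [-0.7, 0, 0.2], "delta_rot": [0, 0, 0.3], "jaw": 0},
    {"offset": [-1.2, -0.1, 0.7], "delta_rot": [0.5, 0, 0.5], "jaw": 0},
    {"offset": [-1.5, -0.2, 1.6], "delta_rot": [1, -0.1, 0.7], "jaw": 0},
    {"offset": [-1.55, -0.25, 2.7], "delta_rot": [1.5, -0.2, 0.7], "jaw": 0},
    {"offset": [-1.55, -0.3, 3.8], "delta_rot": [2, -0.2, 0.7], "jaw": 0},
    {"offset": [-1.55, -0.35, 4.8], "delta_rot": [2.5, -0.2, 0.7], "jaw": 0},
    {"offset": [-1.55, -0.4, 5.5], "delta_rot": [3, -0.2, 0.7], "jaw": 0},
    {"offset": [-1.55, -0.45, 5.8], "delta_rot": [3.2, -0.2, 0.7], "jaw": 0}
  ]
}}

```text
time: 9.42
position: [0.4714, -0.086, 0.0674]
tool_rot: [0.856, 0.517, 0.012, 0.021]
ft_force: [-0.4, 0.9, -2.3]
grip_width: 0.0133
```

```bash
python3 -c "
from h import *
o=get_obs();st(o); 
for n in ('side','top'):
  im=camera(n); cv2.imwrite('pics/%s10.png'%n,im[:,:,::-1])
a=cv2.imread('pics/side10.png')[190:290,260:390]; b=cv2.imread('pics/top10.png')[190:310,260:380]
f=lambda a:cv2.resize(np.clip(a*1.4,0,255).astype(np.uint8),(390,340),interpolation=cv2.INTER_CUBIC)
cv2.imwrite('pics/c10.png',np.hstack([f(a),f(b)]))
for th,z in ((0,.043),(6,.037),(12,.031),(18,.030),(24,.030),(30,.030),(36,.030),(42,.030)):
  p=lip2tcp([.568,-.140,z],-28,th); print(th,p.round(3)); go(p,tq(62,th),o)"
```

```text
t 9.42 p [ 0.4714 -0.086   0.0674] yawx 62.24 z [ 0.0419 -0.0226 -0.9989] F [-0.4  0.9 -2.3] M [ 0.03  0.09 -0.01] w 0.0133 q [-24.  34. 112.  -0.  31. -85.]
0 [ 0.473 -0.089  0.072]
offset cm [-0.23  0.28 -0.45] rot deg [2.73 0.02 0.24] dist mm 6.0
6 [ 0.476 -0.091  0.077]
offset cm [-0.23  0.67 -0.94] rot deg [8.73 0.03 0.24] dist mm 12.0
12 [ 0.48  -0.093  0.082]
offset cm [-0.23  1.17 -1.39] rot deg [14.73  0.05  0.24] dist mm 18.0
18 [ 0.485 -0.096  0.091]
offset cm [-0.24  1.8  -2.28] rot deg [20.73  0.06  0.24] dist mm 29.0
24 [ 0.491 -0.099  0.1  ]
offset cm [-0.24  2.53 -3.19] rot deg [26.73  0.07  0.24] dist mm 41.0
30 [ 0.498 -0.103  0.109]
offset cm [-0.24  3.35 -4.02] rot deg [32.73  0.08  0.23] dist mm 52.0
36 [ 0.506 -0.107  0.117]
offset cm [-0.25  4.26 -4.76] rot deg [38.73  0.1   0.23] dist mm 64.0
42 [ 0.514 -0.111  0.124]
offset cm [-0.25  5.24 -5.4 ] rot deg [44.73  0.11  0.23] dist mm 75.0
```

View pics/c10.png

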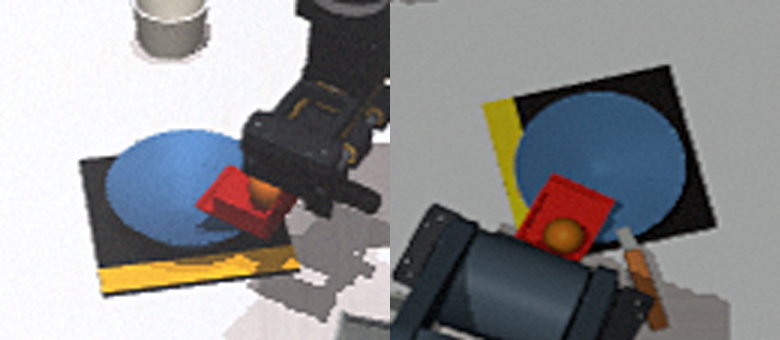

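The ball rests at the back of the scoop, and the lip is inside the dish about 25 mm short of centre. Tipping about the lip.

Call:
{"op": "drive_tool", "data": {
  "plan": [
    {"offset": [-0.2, 0.15, -0.3], "delta_rot": [1.5, 0, 0.1], "jaw": 0},
    {"offset": [-0.2, 0.35, -0.5], "delta_rot": [4, 0, 0.2], "jaw": 0},
    {"offset": [-0.2, 0.55, -0.8], "delta_rot": [7, 0, 0.2], "jaw": 0},
    {"offset": [-0.2, 0.8, -1.05], "delta_rot": [10, 0, 0.2], "jaw": 0},
    {"offset": [-0.2, 1.05, -1.3], "delta_rot": [13, 0, 0.2], "jaw": 0},
    {"offset": [-0.2, 1.4, -1.7], "delta_rot": [17, 0, 0.2], "jaw": 0},
    {"offset": [-0.2, 1.8, -2.3], "delta_rot": [20.7, 0, 0.2], "jaw": 0},
    {"offset": [-0.2, 2.2, -2.8], "delta_rot": [24, 0, 0.2], "jaw": 0}
  ]
}}

```text
time: 10.18
position: [0.4898, -0.0981, 0.0991]
tool_rot: [0.843, 0.506, -0.095, -0.157]
ft_force: [-0.6, -0.3, -1.3]
grip_width: 0.0134
```

```bash
cat > look.py <<'E'
from h import *
import sys
n=sys.argv[1]
o=get_obs();st(o)
a=camera('side')[180:290,250:390,::-1]; b=camera('top')[190:310,260:380,::-1]
f=lambda a:cv2.resize(np.clip(a*1.4,0,255).astype(np.uint8),(390,340),interpolation=cv2.INTER_CUBIC)
cv2.imwrite('pics/%s.png'%n,np.hstack([f(a),f(b)]))
E
python3 look.py c11; python3 -c "
from h import *
o=get_obs()
for th,z in ((30,.030),(36,.030),(42,.030)):
  p=lip2tcp([.568,-.140,z],-28,th); go(p,tq(62,th),o)"
```

```text
t 10.18 p [ 0.4898 -0.0981  0.0991] yawx 62.03 z [-0.3187  0.1684 -0.9328] F [-0.6 -0.3 -1.3] M [-0.16 -0.24 -0.05] w 0.0134 q [-25.  40.  91.   1.  70. -87.]
offset cm [-0.01  0.27 -1.25] rot deg [ 9.24  0.03 -0.02] dist mm 13.0
offset cm [-0.01  0.81 -2.29] rot deg [15.24  0.03 -0.02] dist mm 24.0
offset cm [-0.01  1.45 -3.27] rot deg [ 2.124e+01  3.000e-02 -2.000e-02] dist mm 36.0
```

View pics/c11.png

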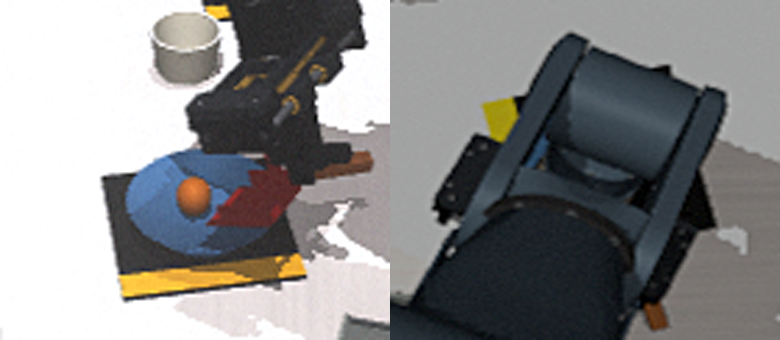

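The ball has rolled out and lies in the dish near the middle (side crop (193,196)). Raising the scoop straight up.

```bash
python3 -c "
from h import *
o=get_obs(); p=o['position']
R0=R.from_quat(o['tool_rot'])
go(p+[-.005,.003,.05],R0,o); go(lip2tcp([.555,-.133,.12],-28,0),tq(62,0),o)"
```

```text
offset cm [ 0.03 -2.32 -4.47] rot deg [0. 0. 0.] dist mm 50.0
offset cm [-0.01 -5.23 -3.43] rot deg [-2.076e+01  4.000e-02 -1.000e-02] dist mm 63.0
```

Call:
{"op": "drive_tool", "data": {
  "plan": [
    {"offset": [0, -0.2, -0.4], "delta_rot": [0, 0, 0], "jaw": 0},
    {"offset": [0, -0.6, -1.2], "delta_rot": [0, 0, 0], "jaw": 0},
    {"offset": [0, -1.2, -2.3], "delta_rot": [0, 0, 0], "jaw": 0},
    {"offset": [0, -2, -3.6], "delta_rot": [0, 0, 0], "jaw": 0},
    {"offset": [0, -2.8, -4.2], "delta_rot": [-4, 0, 0], "jaw": 0},
    {"offset": [0, -3.8, -4.3], "delta_rot": [-9, 0, 0], "jaw": 0},
    {"offset": [0, -4.6, -4.3], "delta_rot": [-15, 0, 0], "jaw": 0},
    {"offset": [0, -5.2, -4.3], "delta_rot": [-20.8, 0, 0], "jaw": 0}
  ]
}}

```text
time: 10.95
position: [0.4587, -0.0816, 0.159]
tool_rot: [0.857, 0.515, 0.0, 0.001]
ft_force: [0.4, 0.7, -1.0]
grip_width: 0.0136
```

```bash
python3 look.py c12; python3 -c "
from h import *
o=get_obs()
go([.480,.1995,.12],tq(79.5),o)"
```

```text
t 10.95 p [ 0.4587 -0.0816  0.159 ] yawx 62.03 z [ 8.0e-04 -1.1e-03 -1.0e+00] F [ 0.4  0.7 -1. ] M [ 0.06  0.08 -0.01] w 0.0136 q [-24.  24. 108.  -0.  48. -86.]
offset cm [ 25.82 -10.56   3.92] rot deg [ -0.65  -0.03 -17.4 ] dist mm 282.0
```

View pics/c12.png

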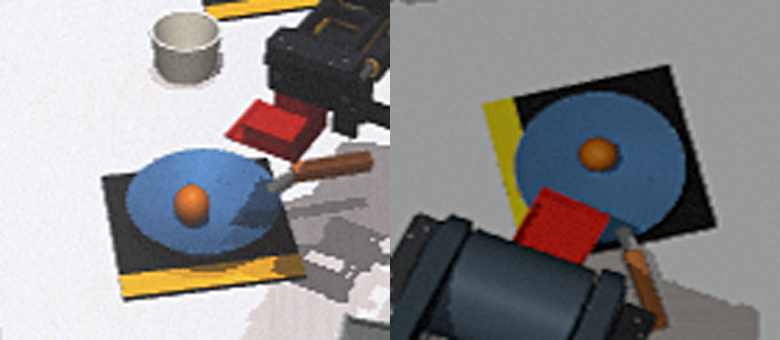

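The ball is settled near the dish's middle (top crop (598,154)). Carrying the scoop back to the trough.

Call:
{"op": "drive_tool", "data": {
  "plan": [
    {"offset": [2, -1, 0], "delta_rot": [0, 0, -1.5], "jaw": 0},
    {"offset": [5, -2.2, 0], "delta_rot": [0, 0, -3.5], "jaw": 0},
    {"offset": [8.5, -3.7, 0], "delta_rot": [0, 0, -6], "jaw": 0},
    {"offset": [12.5, -5.4, 0], "delta_rot": [0, 0, -9], "jaw": 0},
    {"offset": [16.5, -7.1, 0.5], "delta_rot": [0, 0, -12], "jaw": 0},
    {"offset": [20, -8.6, 1.5], "delta_rot": [0, 0, -14.5], "jaw": 0},
    {"offset": [23, -9.8, 2.7], "delta_rot": [0, 0, -16.5], "jaw": 0},
    {"offset": [25.2, -10.4, 3.9], "delta_rot": [0, 0, -17.4], "jaw": 0}
  ]
}}

```text
time: 11.72
position: [0.4862, 0.1926, 0.1189]
tool_rot: [0.768, 0.64, -0.001, -0.003]
ft_force: [-0.4, -0.5, -1.4]
grip_width: 0.0136
```

```bash
python3 -c "
from h import *
o=get_obs();st(o)
go([.497,.1947,.060],tq(79.5),o)
go([.497,.1947,.0345],tq(79.5),o)"
```

```text
t 11.72 p [0.4862 0.1926 0.1189] yawx 79.64 z [-0.0048  0.0026 -1.    ] F [-0.4 -0.5 -1.4] M [-0.    0.09  0.01] w 0.0136 q [  9.  31. 102.   0.  47. -71.]
offset cm [0.39 1.06 5.89] rot deg [-0.3  -0.1   0.14] dist mm 60.0
offset cm [0.38 1.07 8.44] rot deg [-0.3  -0.1   0.14] dist mm 85.0
```

Call:
{"op": "drive_tool", "data": {
  "plan": [
    {"offset": [0.3, 0.8, 1], "delta_rot": [-0.3, 0, 0], "jaw": 0},
    {"offset": [0.4, 1.1, 2.5], "delta_rot": [-0.3, 0, 0], "jaw": 0},
    {"offset": [0.4, 1.1, 4.2], "delta_rot": [-0.3, 0, 0], "jaw": 0},
    {"offset": [0.4, 1.1, 5.8], "delta_rot": [-0.3, 0, 0], "jaw": 0},
    {"offset": [0.4, 1.1, 7], "delta_rot": [-0.3, 0, 0], "jaw": 0},
    {"offset": [0.4, 1.1, 7.6], "delta_rot": [-0.3, 0, 0], "jaw": 0},
    {"offset": [0.4, 1.1, 7.8], "delta_rot": [-0.3, 0, 0], "jaw": 0},
    {"offset": [0.4, 1.1, 7.8], "delta_rot": [-0.3, 0, 0], "jaw": 0}
  ]
}}

```text
time: 12.38
position: [0.4975, 0.1908, 0.0403]
tool_rot: [0.77, 0.639, 0.0, -0.0]
ft_force: [-0.8, 1.0, -1.0]
grip_width: 0.0139
```

```bash
python3 -c "
from h import *
o=get_obs();st(o)
im=camera('side'); cv2.imwrite('pics/s13.png',cv2.resize(np.clip(im[280:400,240:420,::-1]*1.3,0,255).astype(np.uint8),None,fx=4,fy=4,interpolation=cv2.INTER_CUBIC))
go([.497,.1947,.0345],tq(79.5),o)"
```

```text
t 12.38 p [0.4975 0.1908 0.0403] yawx 79.38 z [-5.e-04  6.e-04 -1.e+00] F [-0.8  1.  -1. ] M [0.05 0.06 0.02] w 0.0139 q [  9.  40. 103.   0.  37. -70.]
offset cm [ 0.38 -0.12  0.58] rot deg [-0.03 -0.03 -0.12] dist mm 7.0
```

View pics/s13.png

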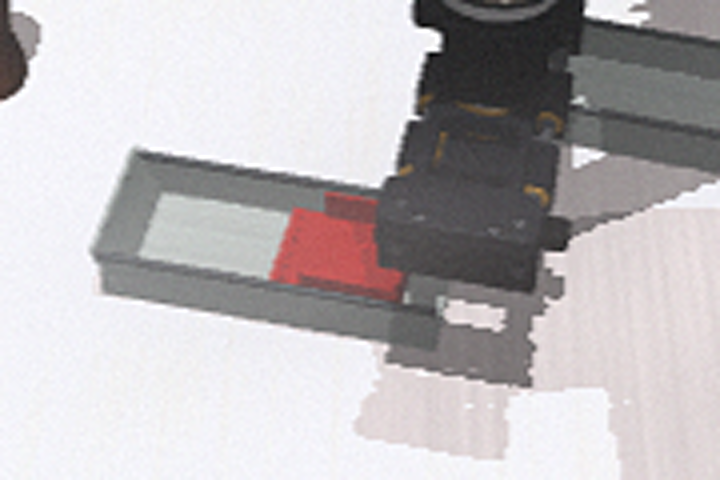

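Call:
{"op": "drive_tool", "data": {
  "plan": [
    {"offset": [0.2, 0, 0], "delta_rot": [0, 0, 0], "jaw": 0},
    {"offset": [0.35, 0, 0], "delta_rot": [0, 0, 0], "jaw": 0},
    {"offset": [0.35, 0, 0.2], "delta_rot": [0, 0, 0], "jaw": 0},
    {"offset": [0.35, 0, 0.4], "delta_rot": [0, 0, 0], "jaw": 0},
    {"offset": [0.35, 0, 0.55], "delta_rot": [0, 0, 0], "jaw": 0},
    {"offset": [0.35, 0, 0.6], "delta_rot": [0, 0, 0], "jaw": 0},
    {"offset": [0.35, 0, 0.6], "delta_rot": [0, 0, 0], "jaw": 0},
    {"offset": [0.35, 0, 0.6], "delta_rot": [0, 0, 0], "jaw": 0}
  ]
}}

```text
time: 13.1
position: [0.4976, 0.1947, 0.0343]
tool_rot: [0.769, 0.639, 0.0, -0.0]
ft_force: [0.5, 0.3, -1.0]
grip_width: 0.0134
```

```bash
python3 -c "
from h import *
o=get_obs();st(o)"
```

```text
t 13.1 p [0.4976 0.1947 0.0343] yawx 79.42 z [-2.e-04  8.e-04 -1.e+00] F [ 0.5  0.3 -1. ] M [0.01 0.09 0.01] w 0.0134 q [  9.  40. 103.   0.  37. -70.]
```

Call:
{"op": "drive_tool", "data": {
  "plan": [
    {"offset": [0, 0, 0.05], "delta_rot": [0, 0, 0], "jaw": 0},
    {"offset": [0, 0, 0.1], "delta_rot": [0, 0, 0], "jaw": 0},
    {"offset": [0, 0, 0.1], "delta_rot": [0, 0, 0], "jaw": 0},
    {"offset": [0, 0, 0.1], "delta_rot": [0, 0, 0], "jaw": 1.5},
    {"offset": [0, 0, 0.1], "delta_rot": [0, 0, 0], "jaw": 2},
    {"offset": [0, 0, 0.1], "delta_rot": [0, 0, 0], "jaw": 3},
    {"offset": [0, 0, 0.1], "delta_rot": [0, 0, 0], "jaw": 4},
    {"offset": [0, 0, 0.1], "delta_rot": [0, 0, 0], "jaw": 4.5}
  ]
}}

```text
time: 13.77
position: [0.4979, 0.1947, 0.0333]
tool_rot: [0.769, 0.639, 0.0, -0.0]
ft_force: [0.0, -0.1, -0.4]
grip_width: 0.0324
```

```bash
python3 -c "
from h import *
o=get_obs();st(o)
C=np.array([.589,-.152]); y=np.radians(12.3); g=C-.110*np.array([np.cos(y),np.sin(y)]); print(g)
go([.497,.1947,.15],tq(79.5),o)"
```

```text
t 13.77 p [0.4979 0.1947 0.0333] yawx 79.42 z [ 2.e-04  8.e-04 -1.e+00] F [ 0.  -0.1 -0.4] M [-0.02  0.03 -0.04] w 0.0324 q [  9.  40. 103.   0.  36. -70.]
[ 0.48152499 -0.17543334]
offset cm [ -0.    -0.08 -11.67] rot deg [ 0.   -0.05 -0.08] dist mm 117.0
```

Call:
{"op": "drive_tool", "data": {
  "plan": [
    {"offset": [0, 0, -2], "delta_rot": [0, 0, 0], "jaw": 4.5},
    {"offset": [0, 0, -6], "delta_rot": [0, 0, 0], "jaw": 4.5},
    {"offset": [0, 0, -9.5], "delta_rot": [0, 0, 0], "jaw": 4.5},
    {"offset": [-2, 0, -12], "delta_rot": [0, 0, 0], "jaw": 5},
    {"offset": [-5, 0.5, -13], "delta_rot": [0, 0, -3], "jaw": 5},
    {"offset": [-9, 1, -13], "delta_rot": [0, 0, -6], "jaw": 5},
    {"offset": [-13, 1.5, -13], "delta_rot": [0, 0, -9], "jaw": 5},
    {"offset": [-17, 2, -13], "delta_rot": [0, 0, -12], "jaw": 5}
  ]
}}

```text
time: 14.43
position: [0.486, 0.0226, 0.1638]
tool_rot: [0.697, 0.717, 0.001, 0.0]
ft_force: [0.7, -0.1, 0.0]
grip_width: 0.0497
```

```bash
python3 -c "
from h import *
o=get_obs();st(o); go([.482,-.175,.16],tq(102.3),o)
im=camera('side'); cv2.imwrite('pics/s14.png',im[:,:,::-1])"
```

```text
t 14.43 p [0.486  0.0226 0.1638] yawx 91.65 z [ 1.5e-03  5.0e-04 -1.0e+00] F [ 0.7 -0.1  0. ] M [-0.02 -0.02 -0.04] w 0.0497 q [ -11.   25.  105.    0.   50. -102.]
offset cm [-19.74  -0.97   0.37] rot deg [  0.09  -0.02 -10.65] dist mm 198.0
```

View pics/s14.png

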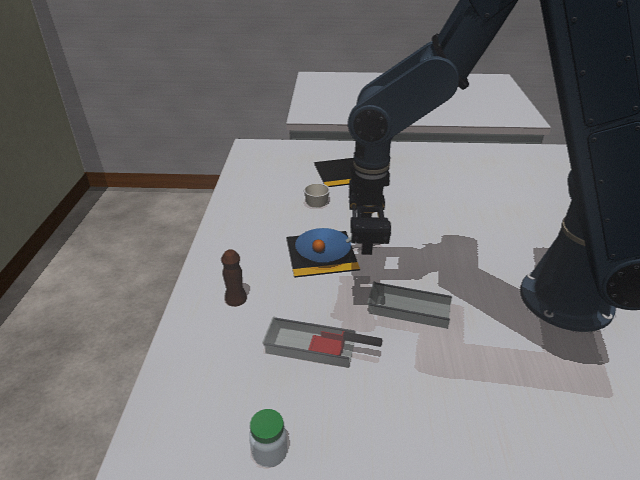

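The scoop lies flat in the trough (side px (325,345)) and the ball is in the dish (319,246). On to the dish handle.

Call:
{"op": "drive_tool", "data": {
  "plan": [
    {"offset": [-4, -0.2, 0.1], "delta_rot": [0, 0, -2], "jaw": 5},
    {"offset": [-8, -0.4, 0.2], "delta_rot": [0, 0, -4], "jaw": 5},
    {"offset": [-12, -0.6, 0.3], "delta_rot": [0, 0, -6.5], "jaw": 5},
    {"offset": [-16, -0.8, 0.4], "delta_rot": [0, 0, -9], "jaw": 5},
    {"offset": [-18.5, -0.9, 0.4], "delta_rot": [0, 0, -10.6], "jaw": 5},
    {"offset": [-19.7, -1, 0.4], "delta_rot": [0, 0, -10.6], "jaw": 5},
    {"offset": [-19.7, -1, 0.4], "delta_rot": [0, 0, -10.6], "jaw": 5},
    {"offset": [-19.7, -1, 0.4], "delta_rot": [0, 0, -10.6], "jaw": 5}
  ]
}}

```text
time: 15.15
position: [0.4805, -0.1725, 0.1588]
tool_rot: [0.63, 0.777, 0.001, -0.001]
ft_force: [-0.5, 1.1, -1.7]
grip_width: 0.0502
```

```bash
python3 -c "
from h import *
o=get_obs();st(o); im=camera('wrist'); cv2.imwrite('pics/w15.png',im[:,:,::-1]); np.savez('w15.npz',position=o['position'],tool_rot=o['tool_rot'])
im=camera('top'); cv2.imwrite('pics/top15.png',cv2.resize(np.clip(im[190:320,250:390,::-1]*1.6,0,255).astype(np.uint8),None,fx=4.5,fy=4.5,interpolation=cv2.INTER_CUBIC))"
```

```text
t 15.15 p [ 0.4805 -0.1725  0.1588] yawx 101.91 z [-0.001   0.0022 -1.    ] F [-0.5  1.1 -1.7] M [0.05 0.03 0.02] w 0.0502 q [ -32.   27.  102.    0.   51. -134.]
```

View pics/w15.png

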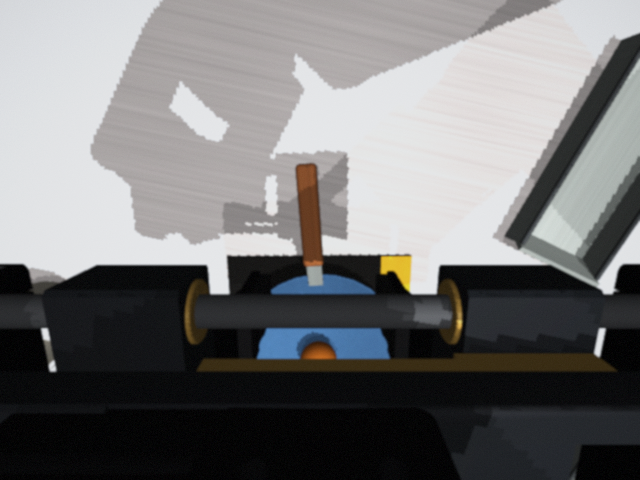

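View pics/top15.png

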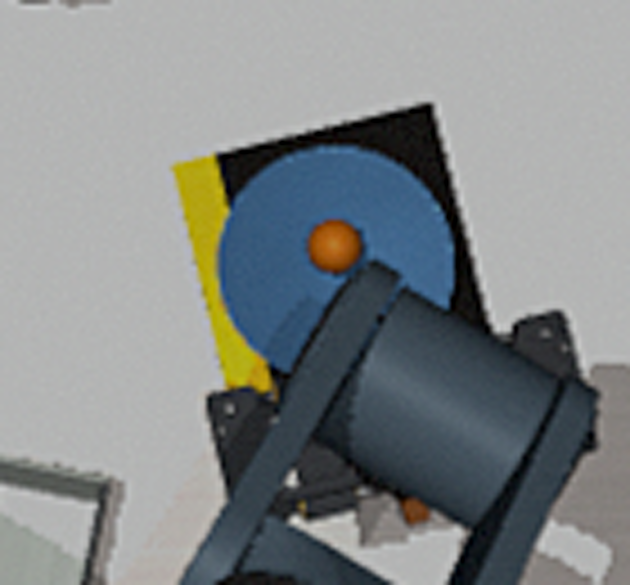

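```bash
python3 -c "
from h import *
o=np.load('w15.npz'); K=cam('wrist',o); im=cv2.imread('pics/w15.png'); hsv=cv2.cvtColor(im,cv2.COLOR_BGR2HSV)
m=((hsv[...,0]<18)&(hsv[...,1]>100)&(hsv[...,2]>40)); 
pts=[]
for r in (170,185,200,215,230,245,258):
  c=[i for i in np.where(m[r,270:350])[0]+270]; pts.append((np.mean([c[0],c[-1]]),r)); print(r,c[0],c[-1])
rows=np.where(m[150:275,270:350].any(1))[0]+150; print(rows[0],rows[-1])
P=np.array([ray(K,p,.051) for p in pts]); print(P.round(4)); 
v=P[-1]-P[0]; print('dir',np.degrees(np.arctan2(v[1],v[0])))
tip=ray(K,(306,rows[0]),.051); root=ray(K,(313.5,rows[-1]),.051); print(tip,root,np.linalg.norm(tip-root))
l=ray(K,(228,256),.004); r=ray(K,(411,256),.004); print('mat edge',l,r,np.linalg.norm(l-r))
"

```

```text
170 296 315
185 298 316
200 299 317
215 300 318
230 301 319
245 303 320
258 303 323
164 266
[[ 0.4316 -0.1953  0.051 ]
 [ 0.4422 -0.1921  0.051 ]
 [ 0.453  -0.1892  0.051 ]
 [ 0.4641 -0.1862  0.051 ]
 [ 0.4753 -0.1832  0.051 ]
 [ 0.4868 -0.1797  0.051 ]
 [ 0.4968 -0.1764  0.051 ]]
dir 16.176366156947758
[ 0.4272946 -0.1958248  0.051    ] [ 0.50319457 -0.17472927  0.051     ] 0.07877706597794859
mat edge [ 0.52473053 -0.2515216   0.004     ] [ 0.49027956 -0.08688473  0.004     ] 0.1682027612937455
```

Handle yaw is 15.8° against 12.1° for the mat, and the dish centre is at about (0.587, −0.151). Aligning over the handle at 110 mm from the centre.

```bash
python3 -c "
from h import *
o=get_obs();st(o); go([.4812,-.1808,.026],tq(105.8),o)"
```

```text
t 15.25 p [ 0.4805 -0.1713  0.1589] yawx 102.08 z [-0.0013  0.0022 -1.    ] F [ 0.6 -0.7 -0.7] M [0.01 0.03 0.01] w 0.0497 q [ -32.   27.  102.    0.   51. -134.]
offset cm [-0.98 -0.12 13.28] rot deg [-0.04 -0.14 -3.72] dist mm 133.0
```

Call:
{"op": "drive_tool", "data": {
  "plan": [
    {"offset": [-0.9, -0.1, 2], "delta_rot": [0, 0, -3.7], "jaw": 5},
    {"offset": [-0.9, -0.1, 5], "delta_rot": [0, 0, -3.7], "jaw": 5},
    {"offset": [-0.9, -0.1, 7.5], "delta_rot": [0, 0, -3.7], "jaw": 5},
    {"offset": [-0.9, -0.1, 8.5], "delta_rot": [0, 0, -3.7], "jaw": 5},
    {"offset": [-0.9, -0.1, 9], "delta_rot": [0, 0, -3.7], "jaw": 5},
    {"offset": [-0.9, -0.1, 9], "delta_rot": [0, 0, -3.7], "jaw": 5},
    {"offset": [-0.9, -0.1, 9], "delta_rot": [0, 0, -3.7], "jaw": 5},
    {"offset": [-0.9, -0.1, 9], "delta_rot": [0, 0, -3.7], "jaw": 5}
  ]
}}

```text
time: 15.92
position: [0.4829, -0.1824, 0.0703]
tool_rot: [0.604, 0.797, 0.0, 0.001]
ft_force: [1.0, 0.2, 0.5]
grip_width: 0.05
```

```bash
python3 -c "
from h import *
o=get_obs();st(o); im=camera('wrist'); cv2.imwrite('pics/w16.png',im[120:380,160:480,::-1])
K=cam('wrist',o); print(proj(K,[[.4812,-.1808,.051],[.4273,-.1958,.051]])-[160,120])
go([.4812,-.1808,.026],tq(105.8),o)"
```

```text
t 15.92 p [ 0.4829 -0.1824  0.0703] yawx 105.76 z [ 2.2e-03 -6.0e-04 -1.0e+00] F [1.  0.2 0.5] M [ 0.08  0.06 -0.04] w 0.05 q [ -33.   36.  105.    0.   39. -139.]
[[166.3125399  155.37491548]
 [166.91137853  48.49040265]]
offset cm [ 0.21 -0.13  4.43] rot deg [ 0.11  0.07 -0.04] dist mm 44.0
```

View pics/w16.png

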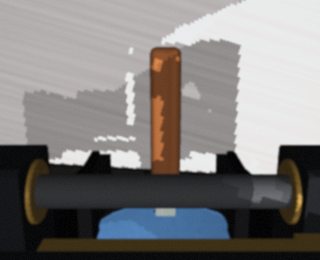

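Call:
{"op": "drive_tool", "data": {
  "plan": [
    {"offset": [0.15, -0.1, 1], "delta_rot": [0, 0, 0], "jaw": 5},
    {"offset": [0.15, -0.1, 2.5], "delta_rot": [0, 0, 0], "jaw": 5},
    {"offset": [0.15, -0.1, 3.7], "delta_rot": [0, 0, 0], "jaw": 5},
    {"offset": [0.15, -0.1, 4.3], "delta_rot": [0, 0, 0], "jaw": 4.5},
    {"offset": [0.15, -0.1, 4.4], "delta_rot": [0, 0, 0], "jaw": 4},
    {"offset": [0.15, -0.1, 4.4], "delta_rot": [0, 0, 0], "jaw": 3.3},
    {"offset": [0.15, -0.1, 4.4], "delta_rot": [0, 0, 0], "jaw": 2.7},
    {"offset": [0.15, -0.1, 4.4], "delta_rot": [0, 0, 0], "jaw": 2.3}
  ],
  "squeeze": 6
}}

```text
time: 16.63
position: [0.4811, -0.1815, 0.0258]
tool_rot: [0.604, 0.797, 0.0, 0.001]
ft_force: [-0.4, -0.1, -0.6]
grip_width: 0.0284
```

Call:
{"op": "drive_tool", "data": {
  "plan": [
    {"offset": [0, 0, 0], "delta_rot": [0, 0, 0], "jaw": 2.1},
    {"offset": [0, 0, 0], "delta_rot": [0, 0, 0], "jaw": 1.9},
    {"offset": [0, 0, 0], "delta_rot": [0, 0, 0], "jaw": 1.7},
    {"offset": [0, 0, 0], "delta_rot": [0, 0, 0], "jaw": 1.5},
    {"offset": [0, 0, 0], "delta_rot": [0, 0, 0], "jaw": 1.2},
    {"offset": [0, 0, 0], "delta_rot": [0, 0, 0], "jaw": 0.8},
    {"offset": [0, 0, 0], "delta_rot": [0, 0, 0], "jaw": 0.4},
    {"offset": [0, 0, 0], "delta_rot": [0, 0, 0], "jaw": 0}
  ]
}}

```text
time: 17.3
position: [0.4807, -0.1812, 0.0252]
tool_rot: [0.604, 0.797, 0.0, -0.0]
ft_force: [-0.3, -0.9, 1.2]
grip_width: 0.0161
```

Call:
{"op": "drive_tool", "data": {
  "plan": [
    {"offset": [0, 0, 0], "delta_rot": [0, 0, 0], "jaw": 0},
    {"offset": [0, 0, 0], "delta_rot": [0, 0, 0], "jaw": 0},
    {"offset": [0, 0, 0], "delta_rot": [0, 0, 0], "jaw": 0},
    {"offset": [0, 0, 0], "delta_rot": [0, 0, 0], "jaw": 0},
    {"offset": [0, 0, 0], "delta_rot": [0, 0, 0], "jaw": 0},
    {"offset": [0, 0, 0], "delta_rot": [0, 0, 0], "jaw": 0},
    {"offset": [0, 0, 0], "delta_rot": [0, 0, 0], "jaw": 0},
    {"offset": [0, 0, 0], "delta_rot": [0, 0, 0], "jaw": 0}
  ],
  "squeeze": 55
}}

```text
time: 17.97
position: [0.4806, -0.1812, 0.0251]
tool_rot: [0.604, 0.797, 0.0, -0.0]
ft_force: [-1.4, -0.7, 2.5]
grip_width: 0.0155
```

```bash
python3 look.py c17
```

```text
t 17.97 p [ 0.4806 -0.1812  0.0251] yawx 105.72 z [ 2.e-04  6.e-04 -1.e+00] F [-1.4 -0.7  2.5] M [-0.19  0.1   0.  ] w 0.0155 q [ -33.   41.  106.    0.   33. -139.]
```

View pics/c17.png

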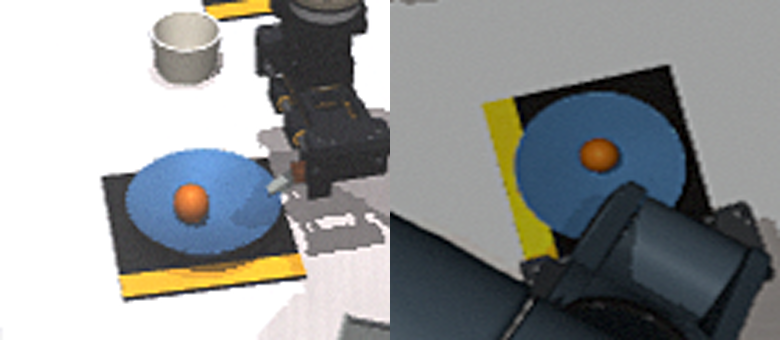

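Gripped at 15.5 mm width, ball centred. Lifting slowly.

Call:
{"op": "drive_tool", "data": {
  "plan": [
    {"offset": [0, 0, -0.1], "delta_rot": [0, 0, 0], "jaw": 0},
    {"offset": [0, 0, -0.3], "delta_rot": [0, 0, 0], "jaw": 0},
    {"offset": [0, 0, -0.7], "delta_rot": [0, 0, 0], "jaw": 0},
    {"offset": [0, 0, -1.2], "delta_rot": [0, 0, 0], "jaw": 0},
    {"offset": [0, 0, -1.8], "delta_rot": [0, 0, 0], "jaw": 0},
    {"offset": [0, 0, -2.4], "delta_rot": [0, 0, 0], "jaw": 0},
    {"offset": [0, 0, -2.9], "delta_rot": [0, 0, 0], "jaw": 0},
    {"offset": [0, 0, -3.2], "delta_rot": [0, 0, 0], "jaw": 0}
  ]
}}

```text
time: 18.73
position: [0.4808, -0.1812, 0.058]
tool_rot: [0.604, 0.797, 0.0, 0.0]
ft_force: [0.4, 0.0, -2.3]
grip_width: 0.0152
```

```bash
python3 look.py c18; python3 -c "
from h import *
im=camera('wrist'); cv2.imwrite('pics/w18.png',im[120:380,160:480,::-1])"
```

```text
t 18.73 p [ 0.4808 -0.1812  0.058 ] yawx 105.72 z [ 9.e-04  2.e-04 -1.e+00] F [ 0.4  0.  -2.3] M [-0.12  0.39  0.01] w 0.0152 q [ -33.   37.  106.    0.   37. -139.]
```

View pics/c18.png

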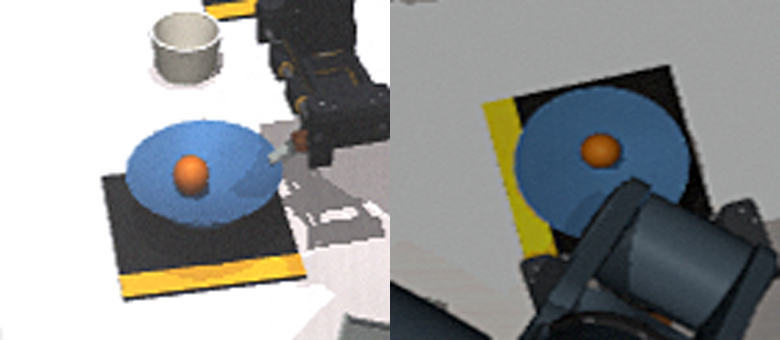

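View pics/w18.png

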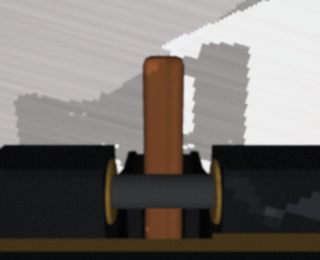

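Call:
{"op": "drive_tool", "data": {
  "plan": [
    {"offset": [0, 0, -0.2], "delta_rot": [0, 0, 0], "jaw": 0},
    {"offset": [0, 0, -0.8], "delta_rot": [0, 0, 0], "jaw": 0},
    {"offset": [0, 0, -1.7], "delta_rot": [0, 0, 0], "jaw": 0},
    {"offset": [0, 0, -2.8], "delta_rot": [0, 0, 0], "jaw": 0},
    {"offset": [0, 0, -4], "delta_rot": [0, 0, 0], "jaw": 0},
    {"offset": [0, 0, -5.2], "delta_rot": [0, 0, 0], "jaw": 0},
    {"offset": [0, 0, -6.2], "delta_rot": [0, 0, 0], "jaw": 0},
    {"offset": [0, 0, -6.8], "delta_rot": [0, 0, 0], "jaw": 0}
  ]
}}

```text
time: 19.55
position: [0.4811, -0.1815, 0.1267]
tool_rot: [0.604, 0.797, 0.0, 0.001]
ft_force: [-0.0, -0.1, -2.7]
grip_width: 0.0153
```

```bash
python3 look.py c19; cat > arc.py <<'E'
from h import *
import sys
# angles (deg from 15.8 dish yaw) for 8 rows
ths=[float(x) for x in sys.argv[1].split(',')]
o=get_obs(); st(o); R0=R.from_quat(o['tool_rot']); E=R0.as_matrix()
y0=np.degrees(np.arctan2(E[1,0],E[0,0]))
C0=np.array([.5866,-.1512]); C1=np.array([.590,-.152])
for t in ths:
    s=np.clip((105.8-t)/93.7,0,1); C=C0+(C1-C0)*s; a=np.radians(t-90)
    p=np.r_[C-.110*np.array([np.cos(a),np.sin(a)]),.1255]
    d,r=go(p,tq(t),o,pr=False); print(t,d.round(2),r.round(2))
E
python3 arc.py 105,103.5,101,98,95,92,89,86
```

```text
t 19.55 p [ 0.4811 -0.1815  0.1267] yawx 105.72 z [ 2.e-03 -5.e-04 -1.e+00] F [-0.  -0.1 -2.7] M [-0.09  0.32 -0.03] w 0.0153 q [ -33.   30.  103.    0.   47. -139.]
t 19.65 p [ 0.4813 -0.1816  0.1264] yawx 105.72 z [ 2.5e-03 -8.0e-04 -1.0e+00] F [-0.5 -0.2 -3.8] M [-0.06  0.34  0.  ] w 0.0154 q [ -33.   30.  103.    0.   47. -139.]
105.0 [ 0.21 -0.04  0.09] [0.13 0.08 0.72]
103.5 [ 0.49 -0.02  0.09] [0.13 0.08 2.22]
101.0 [0.97 0.01 0.09] [0.13 0.08 4.72]
98.0 [1.54 0.09 0.09] [0.13 0.08 7.72]
95.0 [2.1  0.19 0.09] [ 0.13  0.07 10.72]
92.0 [2.66 0.32 0.09] [ 0.14  0.07 13.72]
89.0 [3.21 0.48 0.09] [ 0.14  0.06 16.72]
86.0 [3.75 0.67 0.09] [ 0.14  0.06 19.72]
```

View pics/c19.png

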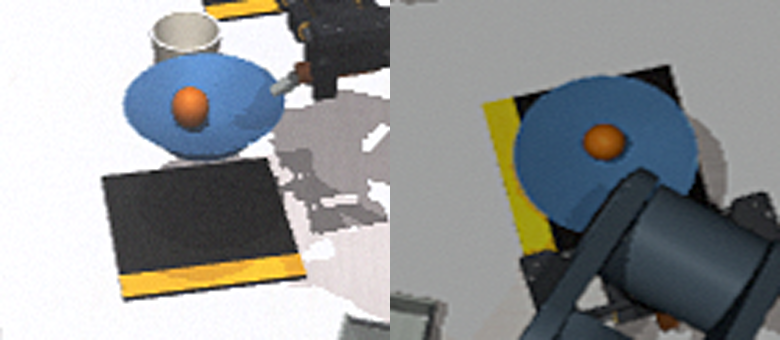

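Level and centred at 10 cm. Turning about the dish's own centre.

Call:
{"op": "drive_tool", "data": {
  "plan": [
    {"offset": [0.2, 0, 0.05], "delta_rot": [0, 0, 0.7], "jaw": 0},
    {"offset": [0.5, 0, 0.05], "delta_rot": [0, 0, 2.2], "jaw": 0},
    {"offset": [0.95, 0, 0.05], "delta_rot": [0, 0, 4.7], "jaw": 0},
    {"offset": [1.55, 0.1, 0.05], "delta_rot": [0, 0, 7.7], "jaw": 0},
    {"offset": [2.1, 0.2, 0.05], "delta_rot": [0, 0, 10.7], "jaw": 0},
    {"offset": [2.65, 0.3, 0.05], "delta_rot": [0, 0, 13.7], "jaw": 0},
    {"offset": [3.2, 0.5, 0.05], "delta_rot": [0, 0, 16.7], "jaw": 0},
    {"offset": [3.75, 0.65, 0.05], "delta_rot": [0, 0, 19.7], "jaw": 0}
  ]
}}

```text
time: 20.32
position: [0.4758, -0.1424, 0.1237]
tool_rot: [0.732, 0.681, -0.0, -0.002]
ft_force: [-0.5, 0.6, -3.3]
grip_width: 0.0157
```

```bash
python3 arc.py 83,80,77,74,71,68,65,62
```

```text
t 20.32 p [ 0.4758 -0.1424  0.1237] yawx 85.82 z [-0.0021  0.0022 -1.    ] F [-0.5  0.6 -3.3] M [ 0.02  0.33 -0.03] w 0.0157 q [ -30.   29.  106.    0.   45. -115.]
83.0 [ 0.46  0.21 -0.18] [-0.13 -0.12  2.82]
80.0 [ 1.03  0.26 -0.18] [-0.13 -0.11  5.82]
77.0 [ 1.6   0.35 -0.18] [-0.14 -0.11  8.82]
74.0 [ 2.17  0.46 -0.18] [-0.14 -0.11 11.82]
71.0 [ 2.73  0.6  -0.18] [-0.14 -0.1  14.82]
68.0 [ 3.28  0.78 -0.18] [-0.15 -0.1  17.82]
65.0 [ 3.82  0.98 -0.18] [-0.15 -0.09 20.82]
62.0 [ 4.35  1.21 -0.18] [-0.15 -0.09 23.82]
```

Call:
{"op": "drive_tool", "data": {
  "plan": [
    {"offset": [0.5, 0.05, 0], "delta_rot": [0, 0, 2.8], "jaw": 0},
    {"offset": [1.05, 0.15, 0], "delta_rot": [0, 0, 5.8], "jaw": 0},
    {"offset": [1.6, 0.25, 0], "delta_rot": [0, 0, 8.8], "jaw": 0},
    {"offset": [2.15, 0.4, 0], "delta_rot": [0, 0, 11.8], "jaw": 0},
    {"offset": [2.7, 0.55, 0], "delta_rot": [0, 0, 14.8], "jaw": 0},
    {"offset": [3.25, 0.7, 0], "delta_rot": [0, 0, 17.8], "jaw": 0},
    {"offset": [3.8, 0.9, 0], "delta_rot": [0, 0, 20.8], "jaw": 0},
    {"offset": [4.3, 1.15, 0], "delta_rot": [0, 0, 23.8], "jaw": 0}
  ]
}}

```text
time: 20.98
position: [0.4901, -0.1002, 0.1236]
tool_rot: [0.857, 0.515, -0.001, -0.002]
ft_force: [-0.1, 0.9, -3.3]
grip_width: 0.0154
```

```bash
python3 arc.py 59,56,53,50,47,44,41,38
```

```text
t 20.98 p [ 0.4901 -0.1002  0.1236] yawx 62.02 z [-0.0027  0.0025 -1.    ] F [-0.1  0.9 -3.3] M [0.12 0.35 0.03] w 0.0154 q [-24.  30. 105.   0.  46. -86.]
59.0 [ 0.65  0.1  -0.19] [-0.21 -0.05  3.02]
56.0 [ 1.22  0.15 -0.19] [-0.21 -0.04  6.02]
53.0 [ 1.8   0.24 -0.19] [-0.21 -0.04  9.02]
50.0 [ 2.37  0.36 -0.19] [-0.21 -0.03 12.02]
47.0 [ 2.93  0.5  -0.19] [-0.21 -0.03 15.02]
44.0 [ 3.48  0.68 -0.19] [-0.21 -0.02 18.02]
41.0 [ 4.03  0.88 -0.19] [-2.100e-01 -2.000e-02  2.102e+01]
38.0 [ 4.57  1.11 -0.19] [-2.100e-01 -1.000e-02  2.402e+01]
```

Call:
{"op": "drive_tool", "data": {
  "plan": [
    {"offset": [0.6, 0.05, 0], "delta_rot": [0, 0, 3], "jaw": 0},
    {"offset": [1.2, 0.15, -0.05], "delta_rot": [0, 0, 6], "jaw": 0},
    {"offset": [1.8, 0.25, -0.05], "delta_rot": [0, 0, 9], "jaw": 0},
    {"offset": [2.35, 0.35, -0.1], "delta_rot": [0, 0, 12], "jaw": 0},
    {"offset": [2.9, 0.5, -0.1], "delta_rot": [0, 0, 15], "jaw": 0},
    {"offset": [3.45, 0.7, -0.1], "delta_rot": [0, 0, 18], "jaw": 0},
    {"offset": [4, 0.9, -0.1], "delta_rot": [0, 0, 21], "jaw": 0},
    {"offset": [4.55, 1.1, -0.1], "delta_rot": [0, 0, 24], "jaw": 0}
  ]
}}

```text
time: 21.65
position: [0.5213, -0.0652, 0.1246]
tool_rot: [0.946, 0.326, -0.001, -0.002]
ft_force: [0.5, 0.1, -3.0]
grip_width: 0.015
```

```bash
python3 arc.py 35,32,29,26,23,20,17.5,15.5
```

```text
t 21.65 p [ 0.5213 -0.0652  0.1246] yawx 38.0 z [-0.0024  0.0024 -1.    ] F [ 0.5  0.1 -3. ] M [ 0.21  0.18 -0.04] w 0.015 q [-19.  31. 102.   0.  48. -57.]
35.0 [ 0.59  0.01 -0.09] [-0.19  0.03  3.  ]
32.0 [ 1.17  0.07 -0.09] [-0.19  0.03  6.  ]
29.0 [ 1.75  0.15 -0.09] [-0.19  0.04  9.  ]
26.0 [ 2.32  0.27 -0.09] [-0.19  0.04 12.  ]
23.0 [ 2.89  0.41 -0.1 ] [-0.19  0.05 15.  ]
20.0 [ 3.45  0.58 -0.1 ] [-0.19  0.05 18.  ]
17.5 [ 3.91  0.75 -0.1 ] [-0.19  0.06 20.5 ]
15.5 [ 4.27  0.89 -0.1 ] [-0.19  0.06 22.5 ]
```

Call:
{"op": "drive_tool", "data": {
  "plan": [
    {"offset": [0.6, 0, 0], "delta_rot": [0, 0, 3], "jaw": 0},
    {"offset": [1.15, 0.05, 0], "delta_rot": [0, 0, 6], "jaw": 0},
    {"offset": [1.75, 0.15, 0], "delta_rot": [0, 0, 9], "jaw": 0},
    {"offset": [2.3, 0.25, 0], "delta_rot": [0, 0, 12], "jaw": 0},
    {"offset": [2.9, 0.4, 0], "delta_rot": [0, 0, 15], "jaw": 0},
    {"offset": [3.45, 0.6, 0], "delta_rot": [0, 0, 18], "jaw": 0},
    {"offset": [3.9, 0.75, 0], "delta_rot": [0, 0, 20.5], "jaw": 0},
    {"offset": [4.25, 0.9, 0], "delta_rot": [0, 0, 22.5], "jaw": 0}
  ]
}}

```text
time: 22.32
position: [0.5606, -0.0461, 0.1245]
tool_rot: [0.991, 0.135, -0.001, -0.001]
ft_force: [0.3, -0.4, -2.3]
grip_width: 0.0152
```

```bash
python3 arc.py 14,13,12.4,12.1
```

```text
t 22.32 p [ 0.5606 -0.0461  0.1245] yawx 15.53 z [-0.0018  0.0024 -1.    ] F [ 0.3 -0.4 -2.3] M [ 0.21  0.08 -0.  ] w 0.0152 q [-16.  33.  96.   0.  51. -32.]
14.0 [ 0.28 -0.01 -0.1 ] [-0.16  0.06  1.53]
13.0 [ 0.48  0.   -0.1 ] [-0.16  0.07  2.53]
12.4 [ 0.59  0.01 -0.1 ] [-0.16  0.07  3.13]
12.1 [ 0.65  0.01 -0.1 ] [-0.16  0.07  3.43]
```

Call:
{"op": "drive_tool", "data": {
  "plan": [
    {"offset": [0.3, 0, 0], "delta_rot": [0, 0, 1.5], "jaw": 0},
    {"offset": [0.5, 0, 0], "delta_rot": [0, 0, 2.5], "jaw": 0},
    {"offset": [0.6, 0, 0], "delta_rot": [0, 0, 3.1], "jaw": 0},
    {"offset": [0.65, 0, 0], "delta_rot": [0, 0, 3.4], "jaw": 0},
    {"offset": [0.65, 0, 0], "delta_rot": [0, 0, 3.4], "jaw": 0},
    {"offset": [0.65, 0, 0], "delta_rot": [0, 0, 3.4], "jaw": 0},
    {"offset": [0.65, 0, 0], "delta_rot": [0, 0, 3.4], "jaw": 0},
    {"offset": [0.65, 0, 0], "delta_rot": [0, 0, 3.4], "jaw": 0}
  ]
}}

```text
time: 22.98
position: [0.5672, -0.0451, 0.1257]
tool_rot: [0.994, 0.107, 0.0, -0.0]
ft_force: [0.4, -0.5, -3.1]
grip_width: 0.0152
```

```bash
python3 -c "
from h import *
o=get_obs();st(o)
for n in ('side','top','wrist'):
  cv2.imwrite('pics/%s25.png'%n,camera(n)[:,:,::-1])
a=cv2.imread('pics/side25.png')[140:300,240:400]; b=cv2.imread('pics/top25.png')[170:330,240:400]
f=lambda a:cv2.resize(np.clip(a*1.4,0,255).astype(np.uint8),(400,400),interpolation=cv2.INTER_CUBIC)
cv2.imwrite('pics/c25.png',np.hstack([f(a),f(b)]))"
```

```text
t 22.98 p [ 0.5672 -0.0451  0.1257] yawx 12.31 z [ 0.e+00  8.e-04 -1.e+00] F [ 0.4 -0.5 -3.1] M [0.23 0.1  0.01] w 0.0152 q [-16.  33.  95.   0.  51. -28.]
```

View pics/c25.png

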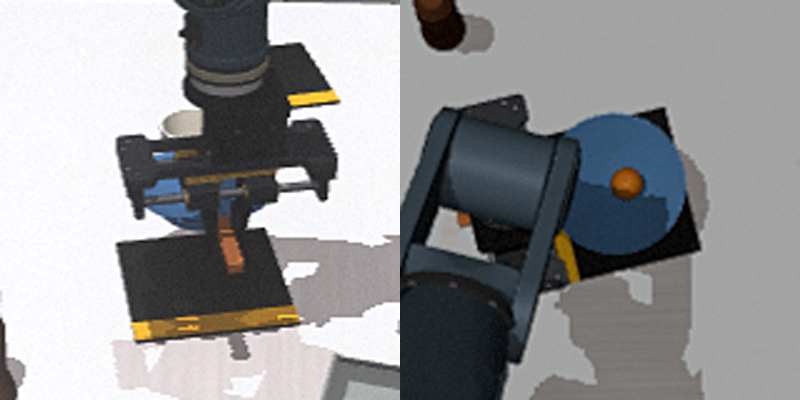

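View pics/wrist25.png

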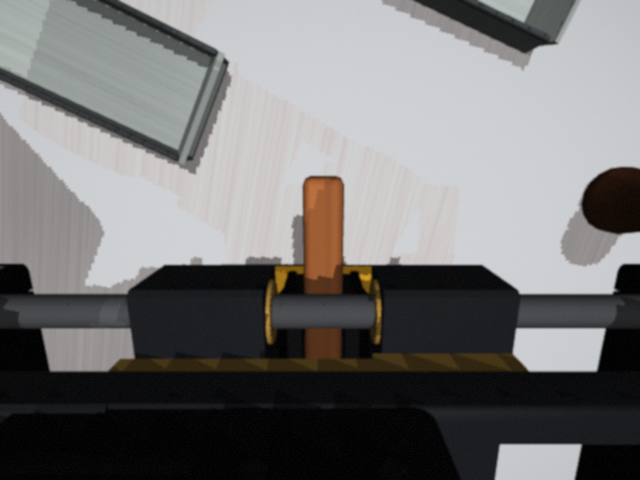

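The handle points to the yellow side. The ball looks slightly off centre, away from the handle, so I'll quantify the tilt and ball offset by fitting the rim before and after.

```bash
cat > rim.py <<'E'
from h import *
import sys
def blue(im):
    h=cv2.cvtColor(im,cv2.COLOR_BGR2HSV); return ((h[...,0]>95)&(h[...,0]<115)&(h[...,1]>110)&(h[...,2]>25)).astype(np.uint8)
def orange(im):
    h=cv2.cvtColor(im,cv2.COLOR_BGR2HSV); return ((h[...,0]>5)&(h[...,0]<20)&(h[...,1]>150)&(h[...,2]>60)).astype(np.uint8)
def big(m):
    n,l,s,c=cv2.connectedComponentsWithStats(m); i=1+np.argmax(s[1:,4]); return (l==i).astype(np.uint8),c[i],s[i]
E
python3 - <<'E'
from rim import *
im=cv2.imread('pics/top25.png'); sub=im[200:300,290:380]
m=blue(sub); m,c,s=big(m); print('blue',c+[290,200],s)
o=orange(sub); cv2.imwrite('pics/m25.png',cv2.resize(np.hstack([np.dstack([m*255]*3),sub*2 if 0 else np.clip(sub*1.6,0,255).astype(np.uint8),np.dstack([o*255]*3)]),None,fx=2.8,fy=2.8,interpolation=cv2.INTER_NEAREST))
_,co,so=big(o); print('ball',co+[290,200],so)
ks=cam('top'); C=ray(ks,co+[290,200],.104+.022); print('ball world',C)
# rim right edge etc: candidate points of visible outline
cnt=max(cv2.findContours(m,cv2.RETR_EXTERNAL,cv2.CHAIN_APPROX_NONE)[0],key=len)[:,0]+[290,200]
W=np.array([ray(ks,p,.104+.028) for p in cnt]); print('x range',W[:,0].min(),W[:,0].max(),'y',W[:,1].min(),W[:,1].max())
E
```

```text
blue [329.16188119 243.66039604] [  15   16   49   56 2020]
ball [330.32978723 241.94680851] [35 37 12 11 94]
ball world [ 0.59319415 -0.16361424  0.126     ]
x range 0.5176749746451356 0.6608461688425805 y -0.22200702609259515 -0.0967504572962206
```

View pics/m25.png

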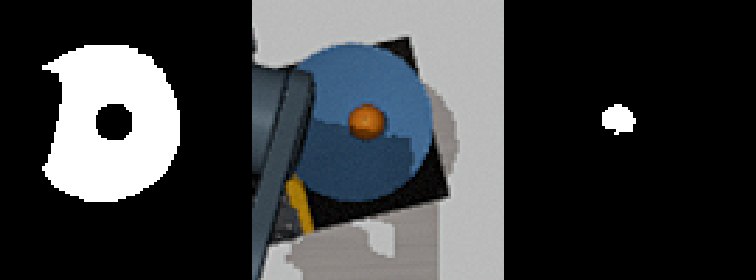

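```bash
python3 - <<'E'
from rim import *
kt=cam('top')
for n,zd in (('c12',.004),('c17',.004),('c18',.037),('c19',.105)):
    im=cv2.imread(f'pics/{n}.png')[:,390:]; im=np.ascontiguousarray(im)
    m,_,_=big(blue(im)); m2=cv2.bitwise_or(m,0)
    S=np.array([390/120,340/120])
    cnt=max(cv2.findContours(m,cv2.RETR_EXTERNAL,cv2.CHAIN_APPROX_NONE)[0],key=len)[:,0]
    px=(cnt+.5)/S-.5+[260,190]
    W=np.array([ray(kt,p,zd+.028) for p in px])[:,:2]
    # robust circle fit R free; 
    f=lambda p:np.hypot(W[:,0]-p[0],W[:,1]-p[1])-p[2]
    r=least_squares(f,[.59,-.15,.074],loss='soft_l1',f_scale=.001).x
    o,co,so=big(orange(im)); b=ray(kt,((co+.5)/S-.5)+[260,190],zd+.022)
    print(n,'circle',r.round(4),'ball',b.round(4),'off mm',((b[:2]-r[:2])*1000).round(1))
im=cv2.imread('pics/top25.png'); sub=np.ascontiguousarray(im[200:300,290:380]); m,_,_=big(blue(sub))
cnt=max(cv2.findContours(m,cv2.RETR_EXTERNAL,cv2.CHAIN_APPROX_NONE)[0],key=len)[:,0]+[290,200]
W=np.array([ray(kt,p,.104+.028) for p in cnt])[:,:2]
f=lambda p:np.hypot(W[:,0]-p[0],W[:,1]-p[1])-p[2]
r=least_squares(f,[.59,-.15,.074],loss='soft_l1',f_scale=.001).x; print('now',r)
E
```

```text
c12 circle [ 0.59   -0.1533  0.0716] ball [ 0.4691 -0.1862  0.026 ] off mm [-120.9  -32.9]
c17 circle [ 0.5914 -0.1508  0.0704] ball [ 0.5986 -0.1513  0.026 ] off mm [ 7.2 -0.5]
c18 circle [ 0.5909 -0.1507  0.0705] ball [ 0.599  -0.1512  0.059 ] off mm [ 8.1 -0.5]
c19 circle [ 0.5915 -0.1503  0.07  ] ball [ 0.5994 -0.1511  0.127 ] off mm [ 8.  -0.8]
now [ 0.58968619 -0.1539337   0.07056663]
```

Call:
{"op": "drive_tool", "data": {
  "plan": [
    {"offset": [0, 0, 0], "delta_rot": [0, 0, 0], "jaw": 0},
    {"offset": [0, 0, 0], "delta_rot": [0, 0, 0], "jaw": 0},
    {"offset": [0, 0, 0], "delta_rot": [0, 0, 0], "jaw": 0},
    {"offset": [0, 0, 0], "delta_rot": [0, 0, 0], "jaw": 0},
    {"offset": [0, 0, 0], "delta_rot": [0, 0, 0], "jaw": 0},
    {"offset": [0, 0, 0], "delta_rot": [0, 0, 0], "jaw": 0},
    {"offset": [0, 0, 0], "delta_rot": [0, 0, 0], "jaw": 0},
    {"offset": [0, 0, 0], "delta_rot": [0, 0, 0], "jaw": 0}
  ]
}}

```text
time: 23.8
position: [0.5673, -0.0451, 0.1257]
tool_rot: [0.994, 0.107, 0.0, -0.0]
ft_force: [0.1, -0.8, -3.6]
grip_width: 0.0152
```

```bash
cat > meas.py <<'E'
from rim import *
import sys
n=sys.argv[1]
o=get_obs(); st(o)
im=np.ascontiguousarray(camera('top')[:,:,::-1]); cv2.imwrite(f'pics/top_{n}.png',im)
kt=cam('top')
sub=np.ascontiguousarray(im[200:300,290:380]); m,_,_=big(blue(sub))
cnts,_=cv2.findContours(m,cv2.RETR_CCOMP,cv2.CHAIN_APPROX_NONE); cnts=sorted(cnts,key=cv2.contourArea)
cnt=cnts[-1][:,0]+[290,200]
zd=o['position'][2]-.0252+.004
W=np.array([ray(kt,p,zd+.028) for p in cnt])[:,:2]
f=lambda p:np.hypot(W[:,0]-p[0],W[:,1]-p[1])-p[2]
r=least_squares(f,[.59,-.15,.072],loss='soft_l1',f_scale=.001).x
h=cv2.minEnclosingCircle(cnts[-2]); hc=np.array(h[0])+[290,200]
b=ray(kt,hc,zd+.022)[:2]; print('underside z',zd.round(4),'dish',r.round(4),'ball hole px',hc,h[1],'ball',b.round(4),'off mm',((b-r[:2])*1000).round(1))
E
python3 meas.py 26; python3 - <<'E'
from rim import *
kt=cam('top')
# hole-based at rest: c12 c17 c19
for n,zd in (('c12',.004),('c17',.004),('c19',.105)):
    im=np.ascontiguousarray(cv2.imread(f'pics/{n}.png')[:,390:]); S=np.array([390/120,340/120]); m,_,_=big(blue(im))
    cnts,_=cv2.findContours(m,cv2.RETR_CCOMP,cv2.CHAIN_APPROX_NONE); cnts=sorted(cnts,key=cv2.contourArea); h=cv2.minEnclosingCircle(cnts[-2])
    p=(np.array(h[0])+.5)/S-.5+[260,190]; print(n,p,h[1],ray(kt,p,zd+.022).round(4))
E
```

```text
t 23.8 p [ 0.5673 -0.0451  0.1257] yawx 12.32 z [ 0.e+00  8.e-04 -1.e+00] F [ 0.1 -0.8 -3.6] M [0.27 0.09 0.04] w 0.0152 q [-16.  33.  95.   0.  51. -28.]
underside z 0.1045 dish [ 0.5897 -0.154   0.0704] ball hole px [330.37804794 242.89024353] 7.673864841461182 ball [ 0.5907 -0.1636] off mm [ 1.  -9.7]
c12 [323.5        243.85294118] 21.644960403442383 [ 0.5997 -0.1503  0.026 ]
c17 [323.80769231 244.20588235] 21.783119201660156 [ 0.5986 -0.1511  0.026 ]
c19 [325.41973407 239.79411765] 23.282459259033203 [ 0.599 -0.151  0.127]
```

View pics/top_26.png

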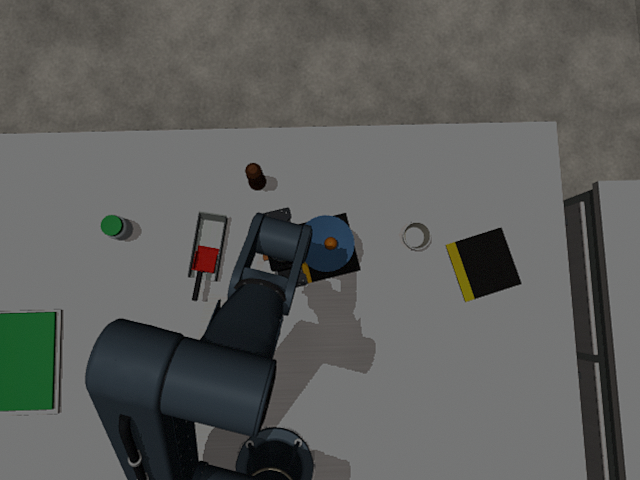

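View pics/side25.png

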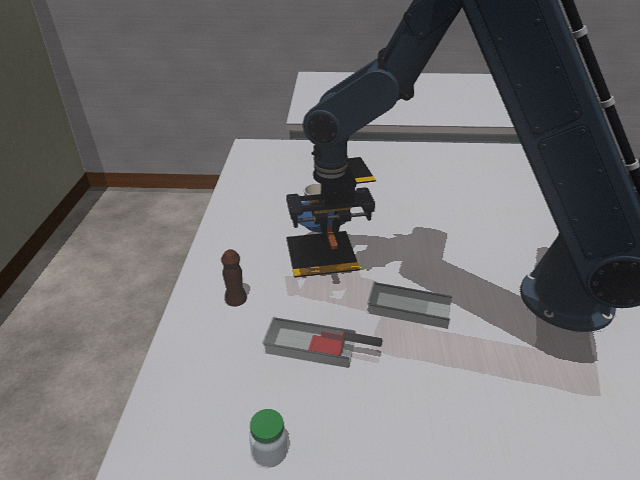

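The top view shows the scoop flat in the trough (205,260), the ball in the dish (331,243), and the mill, jar and ramekin where they started. The side view shows the dish held above the mat with its handle toward the yellow edge. Handing in.

```bash
python3 -c "
from h import *
st(); print(hand_in())"
```

```text
t 23.85 p [ 0.5672 -0.0451  0.1257] yawx 12.32 z [-0.e+00  8.e-04 -1.e+00] F [-0.1 -0.8 -3.4] M [ 0.27  0.06 -0.01] w 0.0151 q [-16.  33.  95.   0.  51. -28.]
the job is handed in; nothing more can be done
None
```

I scooped the ball at the trough's end wall, tipped it into the dish from about 2 cm up, and laid the scoop back flat in the trough, about 3 cm farther in than it started. I then lifted the dish by its handle, turned it about its own centre until the handle pointed to the yellow-edged side, and handed in at 23.9 s while still holding it.

**Last checks:**
- **Clearance and level:** the dish's underside is about 10 cm above the mat, the tool is level to within 0.1°, and the grip is firm at 15 mm.
- **Position and heading:** the dish centre is within about 1 mm of the mat centre. The handle is within about 0.3° of the mat's +y direction. The turn came to about 93° because the dish first lay about 4° off the mat.
- **Bystanders:** the mill, jar and ramekin are where they started.

**One check was off:** the ball measures about 8–10 mm from the fitted dish centre, on the side away from the handle. It measured about the same before the lift and after it, which suggests it was not caused by the dish sagging. I did not correct it.

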